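# Take down a pile of sewing things and put each one away

### The job

Take the pile of sewing things apart from the top down and stand each one upright, straight away, in the turned wooden cup that fits it: the thimble in the small cup, then the slim spool in the medium cup, then the wide spool in the large cup. Last, put the round button pot down in front of the low plywood shelf and slide it in under the board until no more than about a centimetre of it still sticks out. Let nothing fall over or drop, and leave the grey tin and the roll of masking tape where they are.

Things in the scene. Friction and masses are not known exactly. Their poses are not given: they have to be found in the camera images.
- thimble: steel thimble, 19 mm across, 22 mm high, narrowing slightly upward; top of the pile at the start (standing on the slim spool). Origin: centre of its underside; z up.
- slim_spool: upright thread spool with pale wooden flanges and cream thread, 36 mm across, 50 mm high; in the pile, on the wide spool. Origin: centre of its underside; z up.
- wide_spool: upright thread spool with black flanges and dark blue thread, 48 mm across, 62 mm high; in the pile, on the button pot (a like spool at the back of the worktop is not part of the job). Origin: centre of its underside; z up.
- button_pot: low round closed pot, grey lid with a blue and white side, 66 mm across, 30 mm high; the foot of the pile, standing on the worktop. Origin: centre of its underside; z up. It weighs about 70 g and slides on the worktop when pushed.
- small_cup: shallow round turned-wood cup, fixed to the worktop, 41 mm outside, 29 mm inside, rim 10 mm above the worktop, inner floor 4 mm above it (6 mm deep). Origin: its centre, on the worktop (z = 0); z up.
- medium_cup: the same kind of cup, fixed, 58 mm outside, 46 mm inside, rim 10 mm and inner floor 4 mm above the worktop. Origin: its centre, on the worktop.
- large_cup: the same kind of cup, fixed, 70 mm outside, 58 mm inside, rim 10 mm and inner floor 4 mm above the worktop. Origin: its centre, on the worktop.
- riser: low fixed plywood shelf: board 120 mm deep (x), 180 wide (y), underside 44 mm and top 56 mm above the worktop (strip on the rear edge to 66 mm), side walls 152 mm apart inside, closed at the back (inner face at x = +46 mm), open in front. Origin: under the board's centre, on the worktop; x points from the open front into the shelf (board's front edge at x = -60 mm), y left, z up.
- grey_tin: open grey tin can, 70 mm across, 90 mm high, loose bystander. Origin: centre of its underside.
- masking_tape: roll of masking tape lying flat, 100 mm across, 25 mm high, loose bystander. Origin: centre of its underside.
There are look-alikes about, which are no part of the job. What is shaped like the medium_cup but blue, green or purple is not meant.

How it is judged:
On the way, in this order (a step that is already met when the one before it is completed fails the run):
1. the thimble stands in the small cup (horizontal distance between thimble and small_cup below 0.01 m and z of thimble in the frame of small_cup between 0.001 and 0.008 m and angle between thimble's own z axis and vertical below 0.12 rad and linear speed of thimble below 0.02 m/s and contact force between the fingers and thimble below 0.05 N), for 0.2 s.
2. the slim spool stands in the medium cup (horizontal distance between slim_spool and medium_cup below 0.01 m and z of slim_spool in the frame of medium_cup between 0.001 and 0.008 m and angle between slim_spool's own z axis and vertical below 0.12 rad and linear speed of slim_spool below 0.02 m/s and contact force between the fingers and slim_spool below 0.05 N), for 0.2 s.
3. the wide spool stands in the large cup (horizontal distance between wide_spool and large_cup below 0.01 m and z of wide_spool in the frame of large_cup between 0.001 and 0.008 m and angle between wide_spool's own z axis and vertical below 0.12 rad and linear speed of wide_spool below 0.02 m/s and contact force between the fingers and wide_spool below 0.05 N), for 0.2 s.
4. the button pot is under the plywood shelf (x of button_pot in the frame of riser between -0.044 and 0.03 m and y of button_pot in the frame of riser between -0.05 and 0.05 m and height (world z) of button_pot below 0.006 m and angle between button_pot's own z axis and vertical below 0.1 rad), for 0.2 s.
At the end, for the whole second after the job is handed in: Thimble in small cup, slim spool in medium, wide spool in large, each upright (0.12 rad) on the cup floor within 10 mm of its centre; pot flat on the worktop between the shelf's side walls, at most 17 mm of it in front of the board's edge; all released and at rest (all of step 1 and all of step 2 and all of step 3 and all of step 4 and linear speed of button_pot below 0.02 m/s and contact force between the fingers and button_pot below 0.05 N); the robot touches nothing.
It fails at once if a spool, the thimble or the pot falls over (angle between any of thimble, slim_spool, wide_spool, button_pot's own z axis and vertical above 0.7 rad).
It fails at once if a thing of the pile is dropped (falls faster than 1.2 m/s) ((linear speed of thimble above 1.2 m/s and contact force between the fingers and thimble below 0.05 N) or (linear speed of slim_spool above 1.2 m/s and contact force between the fingers and slim_spool below 0.05 N) or (linear speed of wide_spool above 1.2 m/s and contact force between the fingers and wide_spool below 0.05 N) or (linear speed of button_pot above 1.2 m/s and contact force between the fingers and button_pot below 0.05 N)).
It fails at once if the grey tin or the masking tape is shifted by more than 25 mm or tipped (distance of any of grey_tin, masking_tape from where it was at the start of the episode above 0.025 m or angle between any of grey_tin, masking_tape's own z axis and vertical above 0.4 rad).
It also fails if it takes over 141 s, if anything falls off the work surface, if the arm or the gripper's body presses on something with over 40 N, if the wrist force passes 120 N, or if a joint passes its speed limit or range.

### The arm

A 7-joint arm with a two-finger parallel gripper is mounted at the origin on a cart in front of the work surface, level with it; the furniture and walls round the work are solid. World frame = base frame: x ahead of the robot, y to its left, z up, the work surface at z = 0. Lengths are in m, angles in rad, forces in N, time in s.
With the tool pointing down it reaches from about 0.425 to 0.875 m from the base axis. Payload 8.4 kg.
Tool frame: the origin (TCP) lies on the mounting face of the last link; the fingertips stand 182 mm ahead of it and the grasp point (between the pads) lies 164 mm ahead of it; z points along the fingers, y is the line along which they close (so a half turn about z gives the same grasp; the last joint's range is limited). The gripper opens to 87 mm and grips with 3 to 60 N. Pads are 19 mm wide; open, the fingers measure 117 mm over their backs; the gripper's body (75 mm by 190 mm) begins 51 mm behind the grasp point.
Start: joints at [-1.239, 0.333, 0.04, 1.465, -0.013, 1.343, -0.059], TCP at [0.271, 0.591, 0.405] pointing down, gripper open.
Joint ranges: [-2.58, 2.58], [-0.38, 2.09], [-1.3, 1.39], [0.25, 2.4], [-1.5, 4.64], [0.08, 2.09], [-2.65, 2.65]. Speed limits (rad/s): [2.22, 2.22, 2.79, 2.79, 3.14, 3.14, 3.14].

### API

Orientations are given as a unit quaternion [w, x, y, z].
In Python, from bench import manip, viewer gives the robot as it stands. The module is installed in compiled form; this text tells all that it offers.
- The arm moves only by the shell command python3 -m inch 'ROWS' [FORCE]. ROWS is a JSON object of lists of equal length, an entry for each row: "grip": the closure, from 0 (fully open) to 1 (shut); "offset": the shift along the world's x, y, z in units of 30 mm (1.0 is 30 mm), a list of three; "dr": the turn, a rotation vector about the world's x, y, z in units of 5 degrees (1.0 is 5 degrees), a list of three. In form: {"grip": [grip, ...], "offset": [[x, y, z], ...], "dr": [[wx, wy, wz], ...]}. A call has 1 to 8 rows; each row is the pose to reach, as a shift and turn from the pose commanded when the call began; what a row does not reach only later rows make up. A row lasts 1/12 s, in which the tool goes at most 41.7 mm and 7.16 degrees, less where a joint would pass 70% of its speed; a pose out of reach is approached as far as the arm can. A call with a gripper value outside its range is refused whole. The fingers move at their own pace and stop on an object; FORCE is the grip in N (left out, the last holds). Time passes only in rows, so rows that repeat a pose let the fingers close. It gives the time, the measured TCP pose, the force, the opening and the grip force at its end, in the units of the state.
- manip.sense(): the state, without advancing time (a new reading comes with each control period).
- viewer.snapshot(name): name is "scene" or "top" or "wrist"; returns the picture (480x640x3 uint8, red, green, blue); there is no depth.
- viewer.get_calibration(name): a dict with "fx", "fy", "cx", "cy" (pixels), "world_from_camera" (4x4, takes a point from camera to world coordinates). Camera axes: x right, y up, looking along -z (the intrinsics and any distortion apply to the point x, -y, -z); pixel columns grow to the right and rows downward; lengths in m; the calibration is good to about 2 mm. A picture is of the moment at which its call begins: read the wrist's pose just before it. get_calibration takes no time and is no camera call; for the wrist camera it gives the pose at the moment of the call.
- manip.hand_in(): hands the job in; it is judged then, once.
The state is a dict: "clock": time; "q": joint angles; "dq": joint speeds; "joint_torque": joint torques, N m; "tool_pos": TCP position; "tcp_rot": TCP orientation; "ft_force": force on the tool from outside, world axes, zero at the start; "ft_torque": the same for the moment, N m; "finger_gap": opening from 0.0 (shut) to 1.0 (fully open); "grip_force": force on a finger pad.
Only numpy, scipy, OpenCV 4.12 (cv2) and the standard library are available. Lean on these libraries where they do the work, as an engineer would, in place of code of your own. Each camera call takes 0.05 s, during which the arm holds its last target. There are 200 camera calls.

## Working session

There is one attempt and no reset: what is moved stays moved. The work goes in short steps, Python scripts to look and compute and a shell command to move; the robot and the scene stay as the last step left them, time stands still between calls to the robot, and variables do not carry over. Pictures are saved under pics/ and viewed, at most 14 in all, crops included, and the job is handed in when it is done.

```bash
mkdir -p pics
python3 - <<'E'
from bench import manip, viewer
import cv2,numpy as np
np.set_printoptions(precision=4,suppress=True)
s=manip.sense();print({k:np.round(v,3) for k,v in s.items()})
for n in("scene","top","wrist"):
    c=viewer.get_calibration(n);print(n,{k:np.round(v,4) for k,v in c.items()})
    cv2.imwrite(f"pics/{n}0.png",viewer.snapshot(n)[:,:,::-1])
E
```

```text
{'clock': np.float64(0.0), 'q': array([-1.239,  0.334,  0.04 ,  1.466, -0.013,  1.343, -0.058]), 'dq': array([ 0.   , -0.001, -0.001,  0.   ,  0.001, -0.001, -0.003]), 'joint_torque': array([ -0.001, -65.634,   1.334, -40.383,  -0.06 ,   0.044,   0.   ]), 'tool_pos': array([0.271, 0.59 , 0.404]), 'tcp_rot': array([-0.   ,  0.214,  0.977, -0.001]), 'ft_force': array([ 0.218, -0.171,  0.456]), 'ft_torque': array([-0.001, -0.023,  0.009]), 'grip_force': np.float64(0.0), 'finger_gap': np.float64(1.0)}
scene {'fx': np.float64(570.0407), 'fy': np.float64(570.0407), 'cx': np.float64(322.4373), 'cy': np.float64(240.5049), 'world_from_camera': array([[-0.7205,  0.383 , -0.5781, -0.192 ],
       [-0.6934, -0.4085,  0.5936,  0.6579],
       [-0.0088,  0.8285,  0.5599,  0.7727],
       [ 0.    ,  0.    ,  0.    ,  1.    ]])}
top {'fx': np.float64(482.2653), 'fy': np.float64(482.2653), 'cx': np.float64(316.8964), 'cy': np.float64(238.6335), 'world_from_camera': array([[-0.0513,  0.9781, -0.2016,  0.2576],
       [-0.9987, -0.0502,  0.0103, -0.0273],
       [-0.    ,  0.2019,  0.9794,  1.2604],
       [ 0.    ,  0.    ,  0.    ,  1.    ]])}
wrist {'fx': np.float64(358.2534), 'fy': np.float64(358.2534), 'cx': np.float64(316.3462), 'cy': np.float64(234.6382), 'world_from_camera': array([[ 0.4175, -0.8749, -0.2455,  0.2049],
       [ 0.9087,  0.4015,  0.1145,  0.6201],
       [-0.0016, -0.2709,  0.9626,  0.3831],
       [ 0.    ,  0.    ,  0.    ,  1.    ]])}
```

View pics/scene0.png

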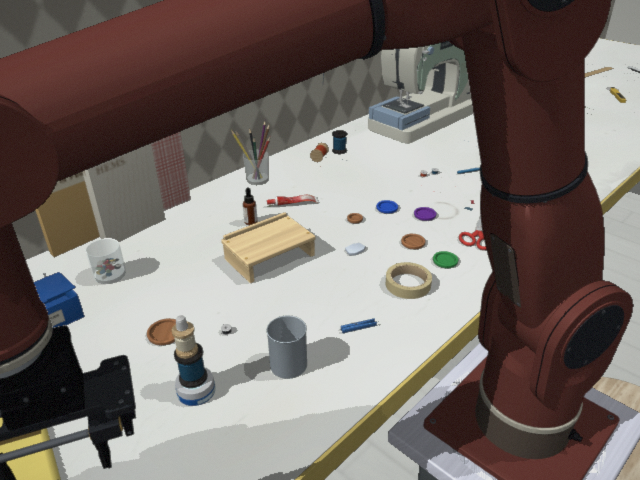

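View pics/top0.png

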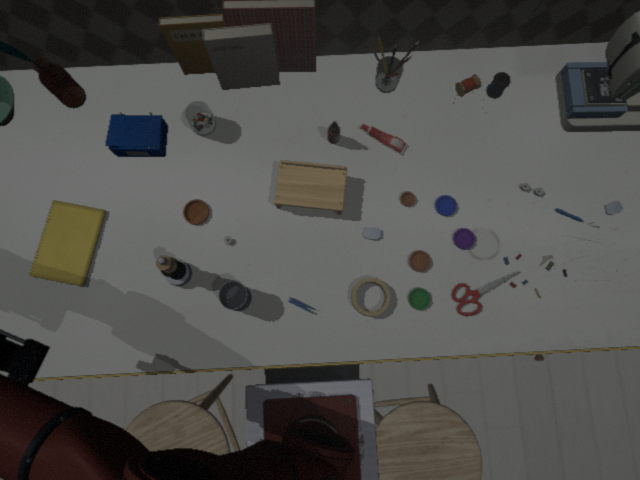

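The scene and top views show these top-view pixels:
- **Pile:** about (178,270).
- **Tin and tape:** tin (235,296), tape (371,297).
- **Shelf:** (311,187).
- **Cup candidates:** brown at (408,199), (420,261) and (196,212); blue (445,206), purple (464,239) and green (420,299) are decoys.

The brown ones should be small, medium and large by size. I'll measure them and enlarge.

```bash
cat > h.py <<'E'
from bench import manip, viewer
import cv2,numpy as np
np.set_printoptions(precision=4,suppress=True)
def ray(n,px,c=None):
    c=c or viewer.get_calibration(n); M=c["world_from_camera"]
    p=np.atleast_2d(px).astype(float)
    d=np.c_[(p[:,0]-c["cx"])/c["fx"],-(p[:,1]-c["cy"])/c["fy"],-np.ones(len(p))]@M[:3,:3].T
    return M[:3,3],d
def cast(n,px,z,c=None):
    o,d=ray(n,px,c); return (o+d*((z-o[2])/d[:,2])[:,None])
def proj(n,P,c=None):
    c=c or viewer.get_calibration(n); M=c["world_from_camera"]
    q=(np.atleast_2d(P)-M[:3,3])@M[:3,:3]
    return np.c_[c["cx"]+c["fx"]*q[:,0]/-q[:,2],c["cy"]-c["fy"]*q[:,1]/-q[:,2]]
def big(mask):
    cs,_=cv2.findContours(mask.astype(np.uint8),cv2.RETR_EXTERNAL,cv2.CHAIN_APPROX_NONE)
    return max(cs,key=cv2.contourArea)[:,0,:]
def circ(n,pts,z,c=None):
    w=cast(n,pts,z,c)[:,:2].astype(np.float32); (x,y),r=cv2.minEnclosingCircle(w)
    A=np.c_[2*w,np.ones(len(w))]; s=np.linalg.lstsq(A,(w**2).sum(1),rcond=None)[0]
    return np.array([*s[:2],np.sqrt(s[2]+s[0]**2+s[1]**2)*2000,x,y,2000*r])
E
python3 - <<'E'
from h import *
for n,cs in(("top",dict(small=(408,199),medium=(420,261),large=(196,212))),("scene",dict(small=(355,218),medium=(413,241),large=(163,331)))):
    im=cv2.imread(f"pics/{n}0.png");h=cv2.cvtColor(im,cv2.COLOR_BGR2HSV)
    for k,(u,v) in cs.items():
        R=22
        m=np.zeros(h.shape[:2],bool);m[v-R:v+R,u-R:u+R]=((h[...,0]<20)&(h[...,1]>70))[v-R:v+R,u-R:u+R]
        print(n,k,circ(n,big(m),.008))
im=cv2.imread("pics/top0.png")
a=cv2.resize(im[140:320,140:265],None,fx=3.2,fy=3.2,interpolation=2)
b=cv2.resize(im[140:320,380:500],None,fx=3.2,fy=3.2,interpolation=2)
cv2.imwrite("pics/crop1.png",np.hstack([a,b])[:600])
im=cv2.imread("pics/scene0.png")
cv2.imwrite("pics/crop2.png",cv2.resize(im[220:410,130:330],None,fx=3.1,fy=3.1,interpolation=2))
E
```

```text
top small [ 0.6138 -0.2899 35.836   0.6136 -0.2896 37.8539]
top medium [ 0.4426 -0.3057 53.0419  0.4426 -0.3059 55.6255]
top large [ 0.6062  0.28   65.2813  0.6065  0.2801 68.9269]
scene small [ 0.6103 -0.2838 41.5114  0.6111 -0.2836 46.8032]
scene medium [ 0.4391 -0.2993 58.5781  0.4394 -0.2989 64.3506]
scene large [ 0.6028  0.2849 68.2805  0.6     0.2804 80.4255]
```

View pics/crop1.png

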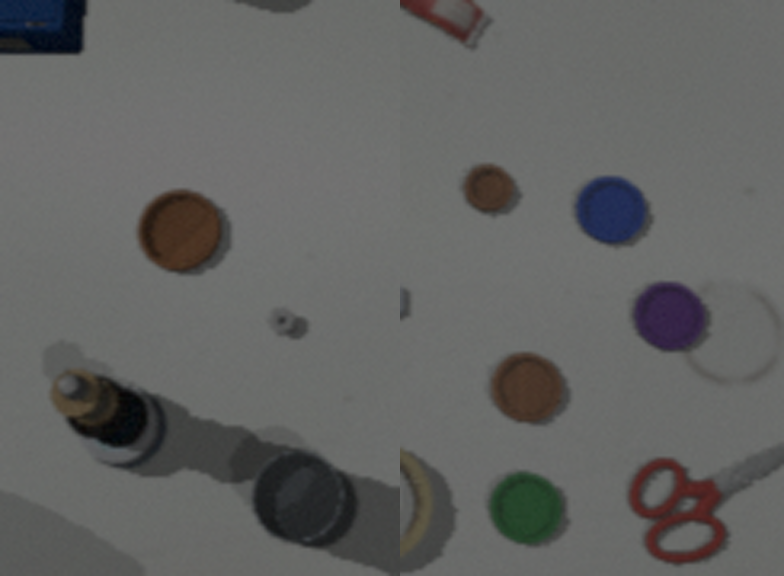

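View pics/crop2.png

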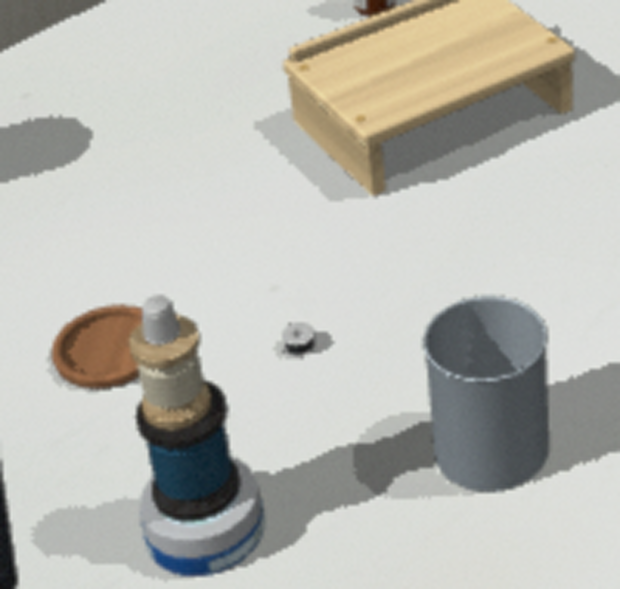

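The crops confirm it: brown cups measure about 36, 53 and 65 mm (mask slightly tight), so (408,199) is small, (420,261) medium and (196,212) large. The pile is thimble, slim spool, wide spool, pot. Next I locate the pile layers, tin and shelf.

Run:
```python
from h import *
def tri(a,b):
    o1,d1=ray("top",a);o2,d2=ray("scene",b);d1,d2=d1[0],d2[0]
    s=np.linalg.lstsq(np.c_[d1,-d2],o2-o1,rcond=None)[0]
    return (o1+s[0]*d1+o2+s[1]*d2)/2,1000*np.linalg.norm(o1+s[0]*d1-o2-s[1]*d2)
f=lambda x,y:(x/3.2+140,y/3.2+140)
g=lambda x,y:(x/3.1+130,y/3.1+220)
print("thimble",cast("top",f(70,382),.164),cast("scene",g(157,301),.164),tri(f(70,382),g(157,301)))
print("slimtop",cast("top",f(81,394),.142),cast("scene",g(165,341),.142))
print("widetop",cast("scene",g(182,412),.092),cast("top",f(108,412),.092))
# pot base: scene bottom & lid
print("pot lid scene",cast("scene",[g(141,520),g(264,515)],.022),"top",cast("top",f(122,424),.03))
print("pot bottom front scene",cast("scene",g(200,576),0))
print("tin",cast("top",f(304,500),.09),cast("scene",g(486,338),.09))
# wrist-pixel: shelf corners top face
print("riser top", cast("top",[(276,205),(343,210)],.056), cast("scene",[g(287,66),g(376,138),g(574,50)],.056))
print("riser foot L front scene",cast("scene",g(377,193),0), cast("scene",g(566,110),0))
print("tape",cast("top",(371,297),.025))
s=manip.sense();print(s["tool_pos"],s["tcp_rot"])
```

```text
thimble [[0.453  0.3198 0.164 ]] [[0.4502 0.3247 0.164 ]] (array([0.4543, 0.3218, 0.1594]), np.float64(1.4215068020479267))
slimtop [[0.4476 0.3186 0.142 ]] [[0.4443 0.3277 0.142 ]]
widetop [[0.4419 0.3272 0.092 ]] [[0.4411 0.3134 0.092 ]]
pot lid scene [[0.4548 0.357  0.022 ]
 [0.4085 0.3081 0.022 ]] top [[0.4405 0.3201 0.03  ]]
pot bottom front scene [[0.4166 0.3486 0.    ]]
tin [[0.3666 0.1654 0.09  ]] [[0.3673 0.1749 0.09  ]]
riser top [[ 0.5997  0.0611  0.056 ]
 [ 0.5775 -0.1112  0.056 ]] [[ 0.7095  0.0538  0.056 ]
 [ 0.5949  0.0666  0.056 ]
 [ 0.5723 -0.1034  0.056 ]]
riser foot L front scene [[0.6057 0.0623 0.    ]] [[ 0.5793 -0.1006  0.    ]]
tape [[ 0.353  -0.1704  0.025 ]]
[0.2714 0.5905 0.4041] [-0.0001  0.2137  0.9769 -0.0006]
```

```bash
python3 -m inch '{"grip":[0,0,0,0,0,0,0,0],"offset":[[6,-9,0],[6,-9,0],[6,-9,0],[6,-9,0],[6,-9,0],[6,-9,0],[6,-9,0],[6,-9,0]],"dr":[[0,0,3.6],[0,0,3.6],[0,0,3.6],[0,0,3.6],[0,0,3.6],[0,0,3.6],[0,0,3.6],[0,0,3.6]]}'
python3 -m inch '{"grip":[0,0,0,0,0,0],"offset":[[0,0,0],[0,0,0],[0,0,0],[0,0,0],[0,0,0],[0,0,0]],"dr":[[0,0,0],[0,0,0],[0,0,0],[0,0,0],[0,0,0],[0,0,0]]}'
python3 - <<'E'
from h import *
import json
c=viewer.get_calibration("wrist");s=manip.sense()
im=viewer.snapshot("wrist")[:,:,::-1];cv2.imwrite("pics/w1.png",im)
np.savez("w1.npz",**c)
print(s["tool_pos"],s["tcp_rot"],s["clock"])
print(proj("wrist",[[.453,.322,.164],[.446,.322,.142]],c))
E
```

```text
clock: 0.82
tool_pos: [0.453, 0.3172, 0.4048]
tcp_rot: [0.0, 0.059, 0.998, -0.0]
ft_force: [0.9, 0.2, 0.2]
finger_gap: 1.002
grip_force: 0.0
clock: 1.32
tool_pos: [0.4508, 0.3216, 0.4046]
tcp_rot: [-0.0, 0.057, 0.998, -0.0]
ft_force: [-1.1, -0.9, -0.4]
finger_gap: 0.999
grip_force: 0.0
[0.4508 0.3216 0.4046] [-0.0001  0.0573  0.9984 -0.0001] 1.3167
[[319.2535 254.8496]
 [317.8934 235.2621]]
```

View pics/w1.png

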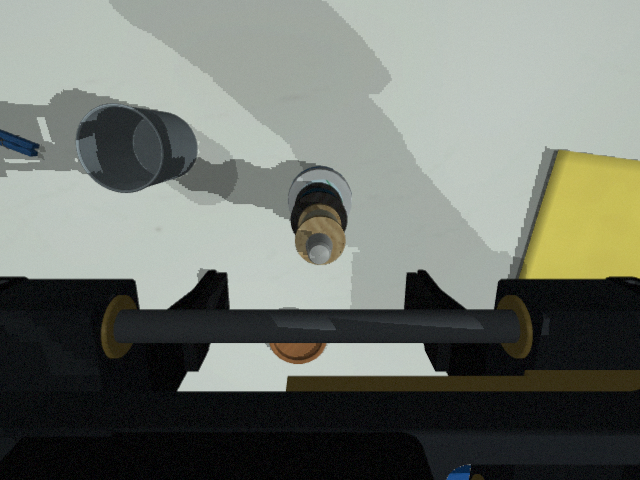

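The wrist view has the thimble top near (319,254), within 1 px of the projected estimate, with the pot lid at (320,190) and the tin at left (135,148). The tool is centred, so I descend and grip the thimble.

```bash
python3 -m inch '{"grip":[0.4,0.4,0.4,0.4,0.4,0.4],"offset":[[0,0,-1],[0,0,-1.8],[0,0,-2.33],[0,0,-2.33],[0,0,-2.33],[0,0,-2.33]],"dr":[[0,0,0],[0,0,0],[0,0,0],[0,0,0],[0,0,0],[0,0,0]]}' 10
python3 -m inch '{"grip":[0.6,0.7,0.75,0.8,1,1,1,1],"offset":[[0,0,0],[0,0,0],[0,0,0],[0,0,0],[0,0,0],[0,0,0],[0,0,0],[0,0,0]],"dr":[[0,0,0],[0,0,0],[0,0,0],[0,0,0],[0,0,0],[0,0,0],[0,0,0],[0,0,0]]}' 10
```

```text
clock: 1.87
tool_pos: [0.4517, 0.321, 0.3361]
tcp_rot: [0.001, 0.058, 0.998, 0.0]
ft_force: [-0.3, 0.3, -0.5]
finger_gap: 0.645
grip_force: 0.0
clock: 2.53
tool_pos: [0.4515, 0.3206, 0.3349]
tcp_rot: [0.0, 0.058, 0.998, -0.0]
ft_force: [0.0, -0.0, 0.2]
finger_gap: 0.169
grip_force: 9.9
```

```bash
python3 -m inch '{"grip":[1,1,1,1,1,1,1,1],"offset":[[0,0,0.5],[0,0,1],[0,0,1.5],[0.1,-0.4,1.5],[0.3,-1.1,1.5],[0.5,-2,1.5],[0.75,-3,1.5],[1,-4,1.5]],"dr":[[0,0,0],[0,0,0],[0,0,0],[0,0,0],[0,0,0],[0,0,0],[0,0,0],[0,0,0]]}'
python3 -m inch '{"grip":[1,1,1,1,1,1,1,1],"offset":[[0.25,-1,0],[0.5,-2,0],[0.8,-3,0],[1.1,-4,0],[1.4,-5,0],[1.65,-6,0],[1.9,-7,0],[2.2,-8,0]],"dr":[[0,0,0],[0,0,0],[0,0,0],[0,0,0],[0,0,0],[0,0,0],[0,0,0],[0,0,0]]}'
python3 -m inch '{"grip":[1,1,1,1,1,1,1,1],"offset":[[0.25,-1,0],[0.5,-2,0],[0.8,-3,0],[1.1,-4,0],[1.4,-5,0],[1.65,-6,0],[1.9,-7,0],[2.1,-7.6,0]],"dr":[[0,0,0],[0,0,0],[0,0,0],[0,0,0],[0,0,0],[0,0,0],[0,0,0],[0,0,0]]}'
python3 -m inch '{"grip":[1,1,1,1],"offset":[[0.1,-0.65,0],[0.1,-0.65,0],[0.1,-0.65,0],[0.1,-0.65,0]],"dr":[[0,0,0],[0,0,0],[0,0,0],[0,0,0]]}'
python3 - <<'E'
from h import *
c=viewer.get_calibration("wrist");s=manip.sense()
im=viewer.snapshot("wrist")[:,:,::-1];cv2.imwrite("pics/w2.png",im)
np.savez("w2.npz",**c)
print(s["tool_pos"],s["tcp_rot"],s["clock"])
print(proj("wrist",[[.613,-.287,.01],[.44,-.302,.01]],c))
E
```

```text
clock: 3.2
tool_pos: [0.4815, 0.1986, 0.3791]
tcp_rot: [-0.0, 0.058, 0.998, -0.0]
ft_force: [1.0, 0.3, 0.1]
finger_gap: 0.169
grip_force: 9.9
clock: 3.87
tool_pos: [0.547, -0.0418, 0.3793]
tcp_rot: [-0.0, 0.059, 0.998, -0.0]
ft_force: [0.5, 0.4, -0.4]
finger_gap: 0.168
grip_force: 9.9
clock: 4.53
tool_pos: [0.6094, -0.2717, 0.379]
tcp_rot: [-0.001, 0.06, 0.998, -0.001]
ft_force: [-0.5, -0.0, -0.2]
finger_gap: 0.171
grip_force: 9.9
clock: 4.87
tool_pos: [0.6131, -0.2867, 0.3792]
tcp_rot: [-0.0, 0.058, 0.998, 0.0]
ft_force: [-0.2, -0.0, -0.4]
finger_gap: 0.17
grip_force: 9.9
[ 0.6131 -0.2867  0.3792] [-0.0004  0.0584  0.9983  0.0003] 4.8667
[[317.0923 210.7563]
 [276.6054  17.4941]]
```

View pics/w2.png

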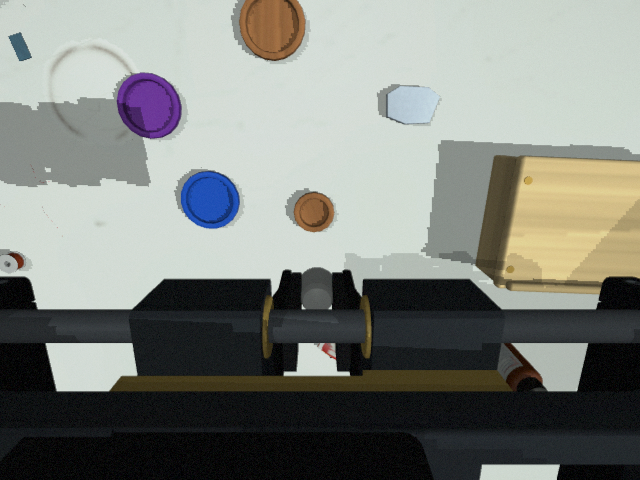

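The thimble is held at (317,285). The small cup is at (314,212), medium (272,24), with blue (210,199) and purple (150,105) left alone. I'll fit the cups and shelf in this view.

Run:
```python
from h import *
c=dict(np.load("w2.npz"));im=cv2.imread("pics/w2.png");h=cv2.cvtColor(im,cv2.COLOR_BGR2HSV)
for k,u,v,R in(("small",314,212,30),("medium",272,24,45)):
    m=np.zeros(h.shape[:2],bool);sl=np.s_[max(v-R,0):v+R,u-R:u+R];m[sl]=((h[...,0]<20)&(h[...,1]>90))[sl]
    p=big(m);print(k,cv2.minEnclosingCircle(p),circ("wrist",p[p[:,1]>1],.009,c))
s=manip.sense();t=s["tool_pos"]
print("thimble mid proj",proj("wrist",[t-[0,0,.182]],c))
print("thimble base/top",proj("wrist",[t-[0,0,.193],t-[0,0,.171]],c))
g=cv2.cvtColor(im,cv2.COLOR_BGR2GRAY)[265:315:3,292:344:2];print(g)
print("riser right side corners top",cast("wrist",[(519,156),(497,287)],.056,c))
```

```text
small ((313.5, 211.8333282470703), 19.83973503112793) [ 0.6141 -0.2907 38.7955  0.614  -0.2908 40.2293]
medium ((271.0, 25.052631378173828), 35.419429779052734) [ 0.4443 -0.3068 56.0114  0.4444 -0.3071 57.3104]
thimble mid proj [[319.9776 290.3274]]
thimble base/top [[319.759  281.4052]
 [320.2243 300.401 ]]
[[215 217 217 218 217 214 218 218 217 216 217 217 217 216 216 217 217 217
  217 216 217 217 217 217 215 217]
 [217 217 219 218 217 217 216 218 208 154  83  77  79  77  82 103 192 217
  218 217 218 219 217 217 218 217]
 [217 217 217 217 216 218 171  88  73  69  68  70  70  71  69  71  68  70
  108 215 217 218 217 218 219 110]
 [ 11  12   7  22  21  93  65  70  69  72  72  70  71  72  70  71  71  67
   65  70  60  13   5  18  13   1]
 [  9  18   7  12  16  64  64  67  69  72  70  71  72  68  73  69  70  67
   68  66  25  13  11   8  15  13]
 [  4   4  15  12  15  64  72  71  70  69  69  71  69  71  68  69  67  67
   66  67  27   9  11  15  13  15]
 [ 14   3  19   7  17  67  68  70  73  71  74  73  75  75  75  69  67  68
   68  66  26   6  17  11  12   2]
 [ 13  14  13  11  16  65  
[... 447 characters left out ...]
 90  92  90  94  93  93  90  93  85
   87  87  55  16   9  11  17  19]
 [ 10  20  14   5  21  72  90  91  89  89  95  90  93  92  91  89  89  90
   90  87  48   1  15  16   3  22]
 [ 14  14   8  14   7 128  88  87  89  88  91  86  87  87  90  91  83  89
   89  86   5   7  17  10  18   9]
 [  6   4   9  14  16 214 122  89  87  88  86  85  87  88  86  88  86  84
   97 210  10  15  14  17  11  18]
 [ 29  26  32  29  32  39  43  36  35  37  37  35  33  36  35  37  34  34
   42  36  33  28  31  29  30  33]
 [ 41  39  43  45  43  42  42  45  44  45  46  42  42  42  43  43  43  41
   40  40  45  39  36  45  45  41]]
riser right side corners top [[ 0.577  -0.115   0.056 ]
 [ 0.6932 -0.1309  0.056 ]]
```

```bash
python3 -m inch '{"grip":[1,1,1,1,1,1,1,1],"offset":[[0,-0.06,-0.8],[0.02,-0.06,-1.8],[0.02,-0.06,-2.8],[0.02,-0.06,-3.8],[0.02,-0.06,-4.6],[0.02,-0.06,-5.2],[0.02,-0.06,-5.5],[0.02,-0.06,-5.5]],"dr":[[0,0,0],[0,0,0],[0,0,0],[0,0,0],[0,0,0],[0,0,0],[0,0,0],[0,0,0]]}'
python3 -m inch '{"grip":[1,1,1,1,1,1,1,1],"offset":[[0,0,-0.1],[0,0,-0.2],[0,0,-0.3],[0,0,-0.4],[0,0,-0.47],[0,0,-0.47],[0,0,-0.47],[0,0,-0.47]],"dr":[[0,0,0],[0,0,0],[0,0,0],[0,0,0],[0,0,0],[0,0,0],[0,0,0],[0,0,0]]}'
python3 - <<'E'
from h import *
c=viewer.get_calibration("scene")
im=viewer.snapshot("scene")[:,:,::-1];w=viewer.snapshot("wrist")[:,:,::-1]
cv2.imwrite("pics/c3.png",np.hstack([cv2.resize(im[170:250,310:410],(500,400),interpolation=2),cv2.resize(w[220:320,260:360],(300,400))]))
E
```

```text
clock: 5.58
tool_pos: [0.6136, -0.2872, 0.2128]
tcp_rot: [-0.002, 0.058, 0.998, 0.001]
ft_force: [0.5, 0.7, 0.2]
finger_gap: 0.17
grip_force: 9.9
clock: 6.25
tool_pos: [0.6141, -0.2888, 0.2009]
tcp_rot: [0.0, 0.058, 0.998, -0.0]
ft_force: [0.1, 0.8, -0.2]
finger_gap: 0.172
grip_force: 9.9
```

View pics/c3.png

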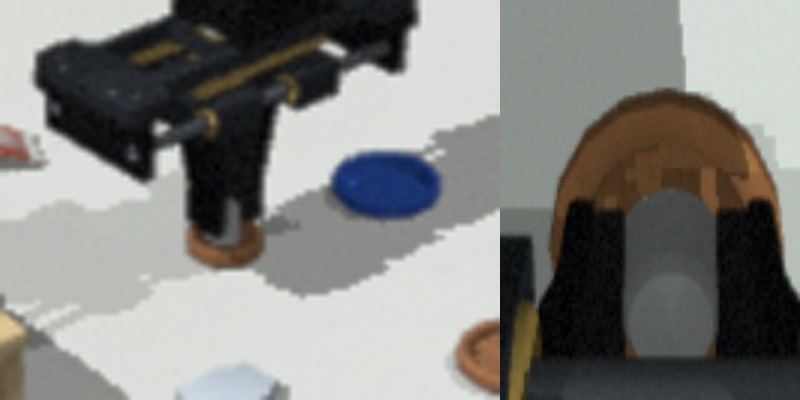

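The thimble sits centred over the small cup in both views. I lower to contact and release.

```bash
python3 -m inch '{"grip":[1,1,1,1,1,1],"offset":[[0,0,-0.03],[0,0,-0.06],[0,0,-0.09],[0,0,-0.11],[0,0,-0.11],[0,0,-0.11]],"dr":[[0,0,0],[0,0,0],[0,0,0],[0,0,0],[0,0,0],[0,0,0]]}'
python3 -m inch '{"grip":[0.8,0.77,0.74,0.7,0.65,0.6,0.6,0.6],"offset":[[0,0,0],[0,0,0],[0,0,0],[0,0,0],[0,0,0],[0,0,0],[0,0,0],[0,0,0]],"dr":[[0,0,0],[0,0,0],[0,0,0],[0,0,0],[0,0,0],[0,0,0],[0,0,0],[0,0,0]]}'
python3 -m inch '{"grip":[0.5,0.5,0.5,0.5,0.5,0.4,0.4,0.4],"offset":[[0,0,0.5],[0,0,1],[0,0,2],[0,0,3],[0,0,4],[0,0,5],[0,0,6],[0,0,6]],"dr":[[0,0,0],[0,0,0],[0,0,0],[0,0,0],[0,0,0],[0,0,0],[0,0,0],[0,0,0]]}'
python3 - <<'E'
from h import *
c=viewer.get_calibration("wrist");print(manip.sense()["tool_pos"])
im=viewer.snapshot("scene")[:,:,::-1];w=viewer.snapshot("wrist")[:,:,::-1]
cv2.imwrite("pics/w4.png",w)
cv2.imwrite("pics/c4.png",np.hstack([cv2.resize(im[170:250,310:410],(500,400),interpolation=2),cv2.resize(w[170:270,260:360],(300,400))]))
E
```

```text
clock: 6.85
tool_pos: [0.614, -0.2887, 0.1974]
tcp_rot: [-0.0, 0.058, 0.998, -0.0]
ft_force: [0.3, -0.4, -0.9]
finger_gap: 0.169
grip_force: 9.9
clock: 7.52
tool_pos: [0.614, -0.2887, 0.1975]
tcp_rot: [0.0, 0.058, 0.998, -0.0]
ft_force: [-0.1, -0.3, 0.3]
finger_gap: 0.385
grip_force: 0.0
clock: 8.18
tool_pos: [0.6145, -0.2901, 0.3866]
tcp_rot: [0.005, 0.059, 0.998, -0.002]
ft_force: [0.5, -1.0, 1.9]
finger_gap: 0.584
grip_force: 0.0
[ 0.6145 -0.2901  0.3866]
```

View pics/c4.png

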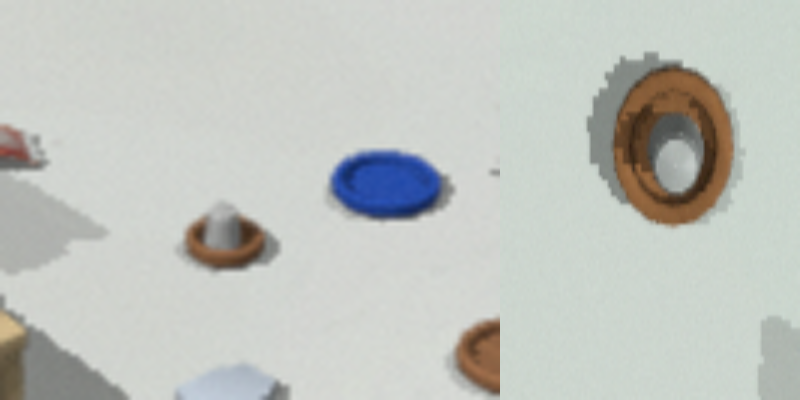

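Released and upright: thimble base is in the middle of the small cup ((225,235) and (677,160) in the crop). Back to the pile for the slim spool.

```bash
python3 -m inch '{"grip":[0,0,0,0,0,0,0,0],"offset":[[-0.2,0.8,0],[-0.5,2,0],[-0.85,3.2,0],[-1.2,4.4,0],[-1.5,5.6,0],[-1.8,6.8,0],[-2.1,8,0],[-2.45,9.2,0]],"dr":[[0,0,0],[0,0,0],[0,0,0],[0,0,0],[0,0,0],[0,0,0],[0,0,0],[0,0,0]]}'
python3 -m inch '{"grip":[0,0,0,0,0,0,0,0],"offset":[[-0.3,1.2,0],[-0.65,2.4,0],[-1,3.6,0],[-1.3,4.8,0],[-1.7,6,0],[-2,7.2,0],[-2.3,8.4,0],[-2.6,9.5,0]],"dr":[[0,0,0],[0,0,0],[0,0,0],[0,0,0],[0,0,0],[0,0,0],[0,0,0],[0,0,0]]}'
python3 -m inch '{"grip":[0,0,0,0,0,0],"offset":[[-0.3,0.9,0],[-0.5,1.6,0],[-0.5,1.6,0],[-0.5,1.6,0],[-0.5,1.6,0],[-0.5,1.6,0]],"dr":[[0,0,0],[0,0,0],[0,0,0],[0,0,0],[0,0,0],[0,0,0]]}'
python3 - <<'E'
from h import *
c=viewer.get_calibration("wrist");print(manip.sense()["tool_pos"])
w=viewer.snapshot("wrist")[:,:,::-1];t=viewer.snapshot("top")[:,:,::-1]
cv2.imwrite("pics/w5.png",w);cv2.imwrite("pics/t5.png",t);np.savez("w5.npz",**c)
print(proj("wrist",[[.447,.321,.142],[.441,.321,.092],[.44,.321,.03]],c),proj("top",[[.447,.321,.142],[.441,.32,.092],[.44,.321,.03]]))
a=cv2.resize(w[120:270,240:400],(640,600),interpolation=2);cv2.imwrite("pics/c5.png",np.hstack([a]))
E
```

```text
clock: 8.95
tool_pos: [0.5394, -0.0111, 0.3771]
tcp_rot: [-0.0, 0.058, 0.998, -0.0]
ft_force: [0.9, 0.5, 0.1]
finger_gap: 0.989
grip_force: 0.0
clock: 9.62
tool_pos: [0.4613, 0.2741, 0.3771]
tcp_rot: [-0.0, 0.058, 0.998, -0.0]
ft_force: [0.9, -0.6, 0.2]
finger_gap: 1.003
grip_force: 0.0
clock: 10.12
tool_pos: [0.448, 0.319, 0.3773]
tcp_rot: [-0.0, 0.059, 0.998, -0.0]
ft_force: [-1.0, -0.9, 0.4]
finger_gap: 0.996
grip_force: 0.0
[0.448  0.319  0.3773]
[[321.5906 252.3279]
 [319.8101 223.9602]
 [319.1108 206.7189]] [[164.2984 263.4088]
 [171.0233 268.9204]
 [177.7832 272.7164]]
```

View pics/c5.png

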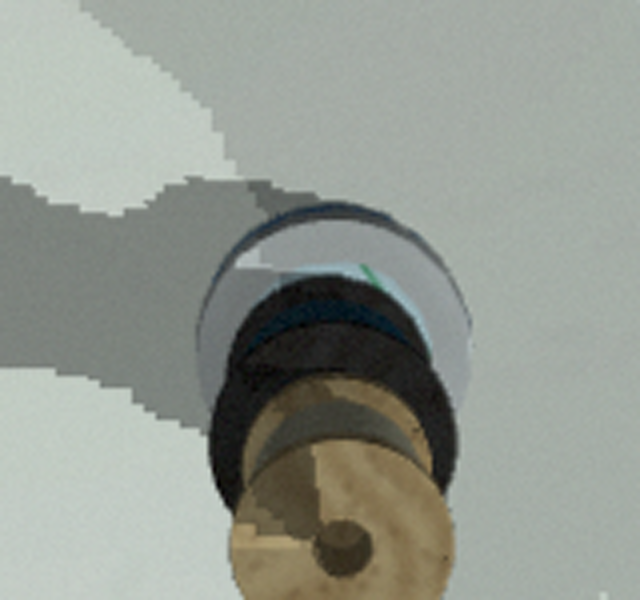

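The spool's hole is at crop (342,548), i.e. pixel (325.5,257). The wide flange centre is about (323,231) and the pot lid about (324,209).

Run:
```python
from h import *
c=dict(np.load("w5.npz"))
for p,z in(((325.5,257),.142),((323.2,231.3),.092),((323.8,209.5),.03)): print(cast("wrist",p,z,c))
```

```text
[[0.4504 0.3231 0.142 ]]
[[0.447  0.3229 0.092 ]]
[[0.4431 0.325  0.03  ]]
```

```bash
python3 -m inch '{"grip":[0,0,0,0,0,0,0,0],"offset":[[0.08,0.18,-0.3],[0.08,0.18,-1],[0.08,0.18,-1.8],[0.08,0.18,-2.6],[0.08,0.18,-3.05],[0.08,0.18,-3.14],[0.08,0.18,-3.14],[0.08,0.18,-3.14]],"dr":[[0,0,0],[0,0,0],[0,0,0],[0,0,0],[0,0,0],[0,0,0],[0,0,0],[0,0,0]]}' 15
python3 -m inch '{"grip":[0.3,0.4,0.5,0.55,0.6,0.8,1,1],"offset":[[0,0,0],[0,0,0],[0,0,0],[0,0,0],[0,0,0],[0,0,0],[0,0,0],[0,0,0]],"dr":[[0,0,0],[0,0,0],[0,0,0],[0,0,0],[0,0,0],[0,0,0],[0,0,0],[0,0,0]]}' 15
python3 -m inch '{"grip":[1,1,1,1,1,1],"offset":[[0,0,0.1],[0,0,0.4],[0,0,1],[0,0,1],[0,0,1],[0,0,1]],"dr":[[0,0,0],[0,0,0],[0,0,0],[0,0,0],[0,0,0],[0,0,0]]}' 15
```

```text
clock: 10.88
tool_pos: [0.4503, 0.3258, 0.2838]
tcp_rot: [0.0, 0.058, 0.998, 0.0]
ft_force: [0.0, 0.1, 0.4]
finger_gap: 0.997
grip_force: 0.0
clock: 11.55
tool_pos: [0.4499, 0.3257, 0.2833]
tcp_rot: [-0.0, 0.058, 0.998, -0.0]
ft_force: [-1.0, 0.4, 0.5]
finger_gap: 0.479
grip_force: 0.0
clock: 12.05
tool_pos: [0.4499, 0.3256, 0.3132]
tcp_rot: [0.0, 0.058, 0.998, 0.0]
ft_force: [0.1, 0.5, -0.4]
finger_gap: 0.41
grip_force: 15.0
```

The fingers finished closing as the lift began, so I check the grasp.

Run:
```python
from h import *
print(manip.sense()["tool_pos"])
w=viewer.snapshot("wrist")[:,:,::-1];t=viewer.snapshot("scene")[:,:,::-1]
cv2.imwrite("pics/c6.png",np.hstack([cv2.resize(t[260:410,100:260],(426,400),interpolation=2),cv2.resize(w[160:310,240:380],(373,400),interpolation=2)]))
```

```text
[0.4499 0.3256 0.3132]
```

View pics/c6.png

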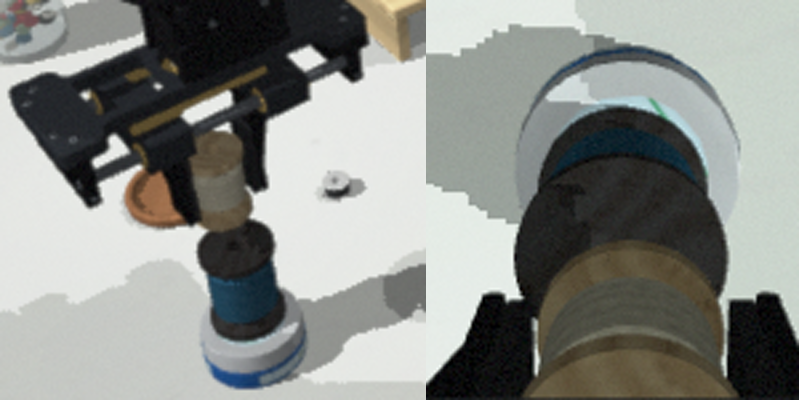

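```bash
python3 - <<'E'
from h import *
for z in(.16,.165,.17,.175): print(z,proj("scene",[[.453,.3205,z],[.453,.3205,z-.05]]).round(1).tolist())
E
python3 -m inch '{"grip":[1,1,1,1,1,1,1,1],"offset":[[0,0,0.5],[0.2,-0.4,1],[0.4,-1.2,1],[0.6,-2.2,1],[0.8,-3.2,1],[1,-4.2,1],[1,-5.2,1],[1,-6.2,1]],"dr":[[0,0,0],[0,0,0],[0,0,0],[0,0,0],[0,0,0],[0,0,0],[0,0,0],[0,0,0]]}'
python3 -m inch '{"grip":[1,1,1,1,1,1,1,1],"offset":[[0,-1,0],[0,-2,0],[0,-3,0],[0,-4,0],[0,-5,0],[0,-6,0],[0,-7,0],[0,-8,0]],"dr":[[0,0,0],[0,0,0],[0,0,0],[0,0,0],[0,0,0],[0,0,0],[0,0,0],[0,0,0]]}'
python3 -m inch '{"grip":[1,1,1,1,1,1,1,1],"offset":[[-0.1,-1,0],[-0.3,-2,0],[-0.5,-3,0],[-0.7,-4,0],[-0.9,-5,0],[-1.1,-6,0],[-1.2,-6.6,0],[-1.2,-6.8,0]],"dr":[[0,0,0],[0,0,0],[0,0,0],[0,0,0],[0,0,0],[0,0,0],[0,0,0],[0,0,0]]}'
python3 -m inch '{"grip":[1,1,1,1],"offset":[[0,0,0],[0,0,0],[0,0,0],[0,0,0]],"dr":[[0,0,0],[0,0,0],[0,0,0],[0,0,0]]}'
python3 - <<'E'
from h import *
c=viewer.get_calibration("wrist");t=manip.sense()["tool_pos"];print(t)
w=viewer.snapshot("wrist")[:,:,::-1];cv2.imwrite("pics/w7.png",w)
h=cv2.cvtColor(w,cv2.COLOR_BGR2HSV);u,v=proj("wrist",[[.4435,-.306,.009]],c)[0].astype(int);R=65
print(u,v)
m=np.zeros(h.shape[:2],bool);sl=np.s_[v-R:v+10,u-R:u+R];m[sl]=((h[...,0]<14)&(h[...,1]>110))[sl]
p=big(m);print(p.min(0),p.max(0)); 
# fit rim arc above
a=[x for x in p if x[1]<p[:,1].max()-2 and x[1]==p[p[:,0]==x[0],1].min()]
print("medium",circ("wrist",np.array(a),.01,c))
E
```

```text
0.16 [[182.2, 316.9], [186.6, 339.6]]
0.165 [[181.7, 314.5], [186.2, 337.4]]
0.17 [[181.3, 312.2], [185.8, 335.2]]
0.175 [[180.8, 309.8], [185.3, 333.0]]
clock: 12.82
tool_pos: [0.4798, 0.1381, 0.3426]
tcp_rot: [-0.0, 0.058, 0.998, -0.0]
ft_force: [-0.3, 0.4, -0.5]
finger_gap: 0.41
grip_force: 15.0
clock: 13.48
tool_pos: [0.4795, -0.1017, 0.3429]
tcp_rot: [-0.0, 0.058, 0.998, -0.0]
ft_force: [0.6, -0.3, -0.6]
finger_gap: 0.414
grip_force: 15.0
clock: 14.15
tool_pos: [0.4423, -0.3075, 0.343]
tcp_rot: [-0.0, 0.061, 0.998, -0.001]
ft_force: [0.1, -0.1, -0.2]
finger_gap: 0.41
grip_force: 15.0
clock: 14.48
tool_pos: [0.4445, -0.3029, 0.3431]
tcp_rot: [-0.0, 0.057, 0.998, 0.0]
ft_force: [0.3, -0.2, -0.4]
finger_gap: 0.41
grip_force: 15.0
[ 0.4445 -0.3029  0.3431]
313 217
[307 192] [311 202]
medium [ 0.4231 -0.3056  6.7707  0.4219 -0.3074  5.3549]
```

```bash
python3 -m inch '{"grip":[1,1,1,1,1,1,1,1],"offset":[[-0.03,-0.06,-0.5],[-0.03,-0.06,-1.2],[-0.03,-0.06,-2],[-0.03,-0.06,-2.8],[-0.03,-0.06,-3.5],[-0.03,-0.06,-4],[-0.03,-0.06,-4],[-0.03,-0.06,-4]],"dr":[[0,0,0],[0,0,0],[0,0,0],[0,0,0],[0,0,0],[0,0,0],[0,0,0],[0,0,0]]}'
python3 - <<'E'
from h import *
print(manip.sense()["tool_pos"])
w=viewer.snapshot("wrist")[:,:,::-1];t=viewer.snapshot("scene")[:,:,::-1]
cv2.imwrite("pics/c7.png",np.hstack([cv2.resize(t[170:270,360:470],(440,400),interpolation=2),cv2.resize(w[170:320,250:385],(360,400),interpolation=2)]))
E
```

```text
clock: 15.2
tool_pos: [0.4431, -0.3055, 0.2231]
tcp_rot: [-0.001, 0.058, 0.998, 0.0]
ft_force: [-0.5, 0.1, 0.2]
finger_gap: 0.406
grip_force: 15.0
[ 0.4431 -0.3055  0.2231]
```

View pics/c7.png

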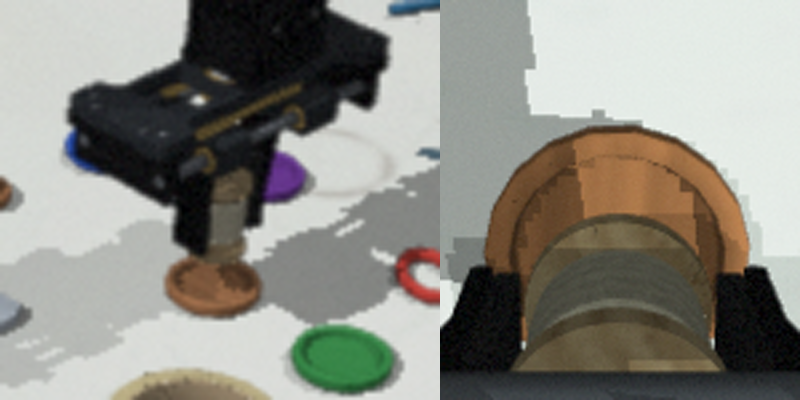

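```bash
python3 - <<'E'
from h import *
for z in(.02,.023,.026):print(z,cast("wrist",(317,250.6),z)[0,0]+.018)
print("cup in",cast("wrist",(317,228.1),.01)[0,0]+.023,"cup out",cast("wrist",(317,170+126/2.667),.009)[0,0]+.029)
E
python3 -m inch '{"grip":[1,1,1,1,1,1],"offset":[[0,0,-0.1],[0,0,-0.2],[0,0,-0.3],[0,0,-0.35],[0,0,-0.35],[0,0,-0.35]],"dr":[[0,0,0],[0,0,0],[0,0,0],[0,0,0],[0,0,0],[0,0,0]]}'
```

```text
0.02 0.44925225623690257
0.023 0.44826382642243273
0.026 0.44727539660796284
cup in 0.4444193018927271 cup out 0.44447958292999895
clock: 15.8
tool_pos: [0.443, -0.3061, 0.2127]
tcp_rot: [-0.0, 0.058, 0.998, -0.0]
ft_force: [-0.7, -0.6, -0.0]
finger_gap: 0.412
grip_force: 15.0
```

```bash
python3 -m inch '{"grip":[1,1,1,1,1,1],"offset":[[-0.1,0,0],[-0.1,0,0],[-0.1,0,-0.05],[-0.1,0,-0.12],[-0.1,0,-0.18],[-0.1,0,-0.18]],"dr":[[0,0,0],[0,0,0],[0,0,0],[0,0,0],[0,0,0],[0,0,0]]}'
python3 -m inch '{"grip":[1,1,1,1,1],"offset":[[0,0,-0.04],[0,0,-0.08],[0,0,-0.08],[0,0,-0.08],[0,0,-0.08]],"dr":[[0,0,0],[0,0,0],[0,0,0],[0,0,0],[0,0,0]]}'
python3 - <<'E'
from h import *
print(manip.sense()["tool_pos"])
w=viewer.snapshot("wrist")[:,:,::-1]
g=cv2.cvtColor(w,cv2.COLOR_BGR2HSV)
print(g[200:275:2,317].tolist())
E
```

```text
clock: 16.3
tool_pos: [0.4399, -0.306, 0.2069]
tcp_rot: [-0.0, 0.058, 0.998, 0.0]
ft_force: [0.7, -0.2, -0.6]
finger_gap: 0.41
grip_force: 15.0
clock: 16.72
tool_pos: [0.4401, -0.3061, 0.205]
tcp_rot: [-0.0, 0.058, 0.998, -0.0]
ft_force: [-0.1, 0.4, 0.5]
finger_gap: 0.41
grip_force: 15.0
[ 0.4401 -0.3061  0.205 ]
[[70, 6, 237], [65, 7, 235], [69, 8, 236], [65, 6, 237], [68, 9, 236], [64, 8, 237], [72, 5, 236], [70, 6, 236], [65, 6, 236], [70, 6, 236], [75, 6, 236], [68, 4, 235], [69, 8, 236], [70, 6, 236], [66, 8, 159], [16, 110, 74], [15, 146, 77], [13, 145, 107], [14, 142, 108], [14, 150, 104], [14, 151, 101], [14, 144, 94], [13, 141, 105], [14, 154, 104], [15, 145, 102], [18, 108, 85], [21, 87, 82], [23, 88, 119], [21, 86, 122], [22, 91, 121], [21, 86, 122], [22, 89, 114], [28, 40, 83], [27, 38, 73], [27, 32, 80], [30, 41, 74], [35, 43, 78], [30, 41, 75]]
```

```bash
for i in 1 2; do python3 -m inch '{"grip":[1,1,1],"offset":[[0,0,-0.04],[0,0,-0.04],[0,0,-0.04]],"dr":[[0,0,0],[0,0,0],[0,0,0]]}' | egrep 'tool_pos|ft_f'; done
python3 - <<'E'
from h import *
s=manip.sense();print(s["tool_pos"],s["ft_force"])
w=viewer.snapshot("wrist")[:,:,::-1];cv2.imwrite("pics/w8.png",w)
for z in(.004,.007,.01):print(z,cast("wrist",(317,250),z)[0,0]+.018, cast("wrist",(317,229),.009)[0,0]+.029)
E
```

```text
tool_pos: [0.44, -0.3061, 0.2037]
ft_force: [-0.1, 0.4, -0.3]
tool_pos: [0.44, -0.3061, 0.2025]
ft_force: [-0.5, 0.2, -0.5]
[ 0.44   -0.3061  0.2025] [-0.5265  0.1769 -0.5005]
0.004 0.4431460058965113 0.44158679031805104
0.007 0.44216802244871223 0.44158679031805104
0.01 0.4411900390009132 0.44158679031805104
```

```bash
for i in 1 2 3; do python3 -m inch '{"grip":[1,1,1],"offset":[[0,0,-0.04],[0,0,-0.04],[0,0,-0.04]],"dr":[[0,0,0],[0,0,0],[0,0,0]]}' | egrep 'tool_pos|ft_f'; done
```

```text
tool_pos: [0.44, -0.3061, 0.2013]
ft_force: [-0.7, 1.0, 0.3]
tool_pos: [0.44, -0.3061, 0.2001]
ft_force: [-0.4, 0.9, -1.1]
tool_pos: [0.44, -0.3061, 0.1989]
ft_force: [-0.0, -0.5, -0.0]
```

```bash
for i in 1 2 3; do python3 -m inch '{"grip":[1,1,1],"offset":[[0,0,-0.03],[0,0,-0.03],[0,0,-0.03]],"dr":[[0,0,0],[0,0,0],[0,0,0]]}' | egrep 'tool_pos|ft_f'; done
python3 - <<'E'
from h import *
w=viewer.snapshot("wrist")[:,:,::-1];t=viewer.snapshot("scene")[:,:,::-1]
cv2.imwrite("pics/c8.png",np.hstack([cv2.resize(t[170:270,360:470],(440,400),interpolation=2),cv2.resize(w[170:320,250:385],(360,400),interpolation=2)]))
E
```

```text
tool_pos: [0.44, -0.3061, 0.198]
ft_force: [-0.9, 0.4, -0.6]
tool_pos: [0.44, -0.3061, 0.1971]
ft_force: [-0.5, -0.5, -0.3]
tool_pos: [0.4401, -0.3062, 0.1969]
ft_force: [-4.0, 2.5, 10.2]
```

View pics/c8.png

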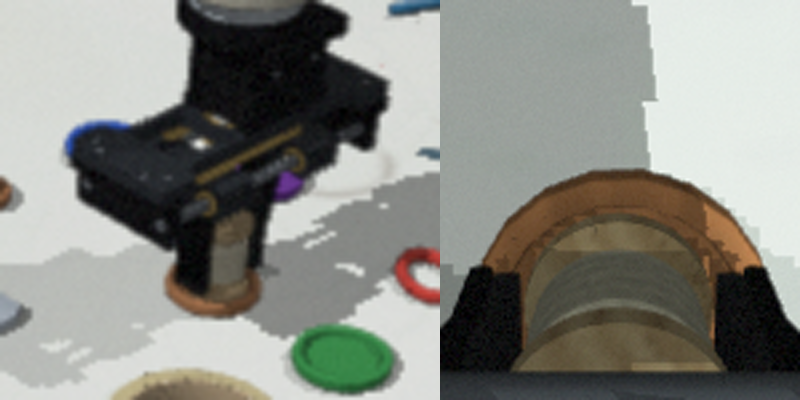

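Contact force came at TCP 0.197, which matches the cup floor (rim contact would be 6 mm higher). The spool bottom sits inside the rim in the wrist crop (619,213). Releasing.

```bash
python3 -m inch '{"grip":[1,1,1],"offset":[[0.02,0,0.02],[0.02,0,0.02],[0.02,0,0.02]],"dr":[[0,0,0],[0,0,0],[0,0,0]]}' | egrep 'tool_pos|ft_f'
python3 -m inch '{"grip":[0.55,0.52,0.48,0.44,0.4,0.35,0.35,0.35],"offset":[[0,0,0],[0,0,0],[0,0,0],[0,0,0],[0,0,0],[0,0,0],[0,0,0],[0,0,0]],"dr":[[0,0,0],[0,0,0],[0,0,0],[0,0,0],[0,0,0],[0,0,0],[0,0,0],[0,0,0]]}'
python3 -m inch '{"grip":[0.2,0,0,0,0,0,0,0],"offset":[[0,0,0],[0,0,0],[0,0,0.5],[0,0,1.2],[0,0,2.2],[0,0,3.2],[0,0,4.2],[0,0,5]],"dr":[[0,0,0],[0,0,0],[0,0,0],[0,0,0],[0,0,0],[0,0,0],[0,0,0],[0,0,0]]}'
python3 - <<'E'
from h import *
c=viewer.get_calibration("wrist");print(manip.sense()["tool_pos"])
w=viewer.snapshot("wrist")[:,:,::-1];t=viewer.snapshot("scene")[:,:,::-1]
cv2.imwrite("pics/w9.png",w);np.savez("w9.npz",**c)
# slim top flange: predicted projections
print(proj("wrist",[[.4435,-.305,.054],[.4435,-.305,.01]],c),proj("scene",[[.4435,-.305,.054],[.4435,-.305,.01]]))
cv2.imwrite("pics/s9.png",t)
h=cv2.cvtColor(t,cv2.COLOR_BGR2HSV)
print(h[215:255:2,412].tolist())
E
```

```text
tool_pos: [0.4408, -0.3061, 0.1969]
ft_force: [0.6, 0.7, 2.8]
clock: 19.83
tool_pos: [0.4406, -0.3061, 0.1968]
tcp_rot: [-0.0, 0.058, 0.998, -0.0]
ft_force: [-0.1, 0.7, 0.2]
finger_gap: 0.64
grip_force: 0.0
clock: 20.5
tool_pos: [0.4405, -0.3064, 0.3491]
tcp_rot: [0.001, 0.059, 0.998, -0.0]
ft_force: [0.4, -0.0, -0.3]
finger_gap: 0.995
grip_force: 0.0
[ 0.4405 -0.3064  0.3491]
[[320.297  232.701 ]
 [319.8024 219.825 ]] [[414.2734 222.9524]
 [412.7795 238.4822]]
[[53, 6, 176], [54, 6, 198], [38, 5, 201], [19, 71, 162], [18, 84, 160], [18, 84, 163], [19, 86, 152], [19, 86, 127], [24, 37, 164], [24, 37, 145], [21, 37, 139], [26, 37, 137], [21, 38, 135], [19, 86, 149], [18, 93, 135], [14, 119, 126], [12, 140, 113], [21, 18, 144], [53, 5, 206], [53, 5, 206]]
```

Released and upright per scene column scan (wood top at rows 221–229, predicted 223). On to the wide spool.

```bash
python3 -m inch '{"grip":[0,0,0,0,0,0,0,0],"offset":[[0.2,0.8,0],[0.4,2,0],[0.6,3.2,0],[0.8,4.4,0],[1,5.6,0],[1,6.8,0],[1,8,0],[1,9.2,0]],"dr":[[0,0,0],[0,0,0],[0,0,0],[0,0,0],[0,0,0],[0,0,0],[0,0,0],[0,0,0]]}'
python3 -m inch '{"grip":[0,0,0,0,0,0,0,0],"offset":[[0,1.2,0],[0,2.4,0],[0,3.6,0],[-0.1,4.8,0],[-0.3,6,0],[-0.4,7.2,0],[-0.5,8.4,0],[-0.6,9.5,0]],"dr":[[0,0,0],[0,0,0],[0,0,0],[0,0,0],[0,0,0],[0,0,0],[0,0,0],[0,0,0]]}'
python3 -m inch '{"grip":[0,0,0,0,0,0],"offset":[[-0.1,1,0],[-0.18,2,0],[-0.18,2.33,0],[-0.18,2.33,0],[-0.18,2.33,0],[-0.18,2.33,0]],"dr":[[0,0,0],[0,0,0],[0,0,0],[0,0,0],[0,0,0],[0,0,0]]}'
python3 - <<'E'
from h import *
c=viewer.get_calibration("wrist");print(manip.sense()["tool_pos"])
w=viewer.snapshot("wrist")[:,:,::-1];cv2.imwrite("pics/w10.png",w);np.savez("w10.npz",**c)
u,v=proj("wrist",[[.447,.323,.092]],c)[0];print(u,v)
R=45;u,v=int(u),int(v)
g=cv2.cvtColor(w,cv2.COLOR_BGR2GRAY);m=np.zeros(g.shape,bool);sl=np.s_[v-60:min(v+R,272),u-R-5:u+R+5];m[sl]=(g<75)[sl]
p=big(m);print(p.min(0),p.max(0))
for r in range(p[:,1].min(),p[:,1].max(),5):
    q=p[p[:,1]==r][:,0];print(r,q.min(),q.max(),end="; ")
lid=proj("wrist",[[.443,.325,.03]],c);print(lid)
a=lambda r:g[r,270:375:3].tolist()
print(a(v-20));print(a(v))
E
```

```text
clock: 21.27
tool_pos: [0.4701, -0.0284, 0.3464]
tcp_rot: [-0.0, 0.058, 0.998, 0.0]
ft_force: [1.3, -0.6, -0.5]
finger_gap: 1.001
grip_force: 0.0
clock: 21.93
tool_pos: [0.4518, 0.257, 0.3462]
tcp_rot: [-0.0, 0.058, 0.998, 0.0]
ft_force: [1.2, 0.3, 0.5]
finger_gap: 1.0
grip_force: 0.0
clock: 22.43
tool_pos: [0.4477, 0.3233, 0.3464]
tcp_rot: [-0.0, 0.059, 0.998, -0.001]
ft_force: [0.4, -0.2, -0.1]
finger_gap: 1.003
grip_force: 0.0
[0.4477 0.3233 0.3464]
318.03112027130214 244.34851406697436
[283 196] [351 271]
196 309 323; 201 300 334; 206 295 339; 211 292 342; 216 290 344; 221 289 345; 226 288 347; 231 286 349; 236 284 350; 241 283 351; 246 283 351; 251 284 350; 256 286 349; 261 289 346; 266 293 342; [[319.5781 217.8541]]
[130, 130, 129, 129, 121, 113, 102, 37, 37, 30, 35, 35, 32, 35, 36, 33, 30, 35, 30, 31, 30, 32, 36, 32, 30, 36, 154, 155, 157, 170, 174, 175, 173, 172, 173]
[202, 202, 203, 203, 188, 39, 42, 41, 33, 33, 32, 40, 37, 34, 16, 18, 11, 8, 7, 31, 34, 36, 31, 33, 35, 36, 37, 31, 173, 174, 175, 172, 171, 173, 174]
```

```bash
python3 -m inch '{"grip":[0,0,0,0,0,0,0,0],"offset":[[0,0.04,-0.6],[0,0.04,-1.4],[0,0.04,-2.3],[0,0.04,-3.2],[0,0.04,-3.8],[0,0.04,-3.98],[0,0.04,-3.98],[0,0.04,-3.98]],"dr":[[0,0,0],[0,0,0],[0,0,0],[0,0,0],[0,0,0],[0,0,0],[0,0,0],[0,0,0]]}' 20
python3 -m inch '{"grip":[0.2,0.3,0.35,0.4,0.45,0.5,0.6,0.8],"offset":[[0,0,0],[0,0,0],[0,0,0],[0,0,0],[0,0,0],[0,0,0],[0,0,0],[0,0,0]],"dr":[[0,0,0],[0,0,0],[0,0,0],[0,0,0],[0,0,0],[0,0,0],[0,0,0],[0,0,0]]}' 20
python3 -m inch '{"grip":[1,1,1,1,1],"offset":[[0,0,0],[0,0,0],[0,0,0],[0,0,0],[0,0,0]],"dr":[[0,0,0],[0,0,0],[0,0,0],[0,0,0],[0,0,0]]}' 20
```

```text
clock: 23.15
tool_pos: [0.4478, 0.3255, 0.2284]
tcp_rot: [0.0, 0.059, 0.998, 0.0]
ft_force: [-0.9, -0.3, 0.2]
finger_gap: 1.002
grip_force: 0.0
clock: 23.82
tool_pos: [0.4472, 0.326, 0.2275]
tcp_rot: [-0.0, 0.058, 0.998, -0.0]
ft_force: [-0.0, -0.5, 1.1]
finger_gap: 0.549
grip_force: 20.0
clock: 24.23
tool_pos: [0.4473, 0.326, 0.2275]
tcp_rot: [0.0, 0.058, 0.998, -0.0]
ft_force: [-1.4, -0.1, 1.4]
finger_gap: 0.547
grip_force: 20.0
```

```bash
python3 -m inch '{"grip":[1,1,1,1,1,1,1,1],"offset":[[0,0,0.2],[0,0,0.7],[0,0,1.5],[0,0,2.4],[0.3,-0.1,3.2],[1,-0.3,3.7],[1.9,-0.55,3.7],[2.8,-0.8,3.7]],"dr":[[0,0,0],[0,0,0],[0,0,0],[0,0,0],[0,0,0],[0,0,0],[0,0,0],[0,0,0]]}'
python3 -m inch '{"grip":[1,1,1,1,1,1,1,1],"offset":[[0.9,-0.25,0],[1.7,-0.45,0],[2.3,-0.6,0],[2.47,-0.68,0],[2.47,-0.68,0],[2.47,-0.68,0],[2.47,-0.68,0],[2.47,-0.68,0]],"dr":[[0,0,0],[0,0,0],[0,0,0],[0,0,0],[0,0,0],[0,0,0],[0,0,0],[0,0,0]]}'
python3 - <<'E'
from h import *
c=viewer.get_calibration("wrist");print(manip.sense()["tool_pos"])
w=viewer.snapshot("wrist")[:,:,::-1];cv2.imwrite("pics/w11.png",w);np.savez("w11.npz",**c)
print(proj("wrist",[[.6055,.2795,.01]],c))
h=cv2.cvtColor(w,cv2.COLOR_BGR2HSV)
m=(h[...,0]<20)&(h[...,1]>90)&(h[...,2]>40);m[:120]=0;m[275:]=0;m[:,:250]=0;m[:,390:]=0
p=big(m);print(p.min(0),p.max(0),len(p))
for r in range(p[:,1].min(),p[:,1].max()+1,6):
    q=p[p[:,1]==r][:,0];print(r,q.min(),q.max(),end="; ")
E
```

```text
clock: 24.9
tool_pos: [0.5321, 0.3022, 0.3405]
tcp_rot: [0.001, 0.058, 0.998, 0.001]
ft_force: [0.3, 0.1, -0.4]
finger_gap: 0.55
grip_force: 20.0
clock: 25.57
tool_pos: [0.6043, 0.2825, 0.3387]
tcp_rot: [-0.0, 0.058, 0.998, 0.0]
ft_force: [-0.1, 0.6, -0.0]
finger_gap: 0.549
grip_force: 20.0
[0.6043 0.2825 0.3387]
[[314.3483 221.8833]]
[276 185] [353 246] 213
185 306 322; 191 293 336; 197 286 343; 203 282 348; 209 279 350; 215 277 352; 221 276 353; 227 277 352; 233 278 351; 239 281 348; 245 285 287;
```

```bash
python3 -m inch '{"grip":[1,1,1,1,1,1,1,1],"offset":[[0.03,-0.03,-0.6],[0.03,-0.03,-1.4],[0.03,-0.03,-2.3],[0.03,-0.03,-3.2],[0.03,-0.03,-3.9],[0.03,-0.03,-4.2],[0.03,-0.03,-4.2],[0.03,-0.03,-4.2]],"dr":[[0,0,0],[0,0,0],[0,0,0],[0,0,0],[0,0,0],[0,0,0],[0,0,0],[0,0,0]]}'
python3 - <<'E'
from h import *
c=viewer.get_calibration("wrist");print(manip.sense()["tool_pos"])
w=viewer.snapshot("wrist")[:,:,::-1];cv2.imwrite("pics/w12.png",w);np.savez("w12.npz",**c)
h=cv2.cvtColor(w,cv2.COLOR_BGR2HSV)
col=[]
for k,z,r in(("cup in",.01,.029),("base",.014,.024),("cup out",.009,.035)):print(k,proj("wrist",[[.6055-r,.2795,z],[.6055,.2795-r,z],[.6055,.2795+r,z]],c).round(1).tolist())
for r in range(185,262,2):print(r,h[r,314].tolist(),end=" ")
print()
for u in range(262,370,3):print(u,h[248,u].tolist(),end=" ")
E
```

```text
clock: 26.28
tool_pos: [0.6062, 0.281, 0.2132]
tcp_rot: [0.0, 0.058, 0.998, 0.0]
ft_force: [-0.4, 0.1, 0.6]
finger_gap: 0.547
grip_force: 20.0
[0.6062 0.281  0.2132]
cup in [[309.2, 220.8], [263.0, 278.0], [368.7, 266.4]]
base [[310.2, 232.0], [271.1, 279.9], [360.4, 270.2]]
cup out [[307.8, 209.2], [252.5, 278.5], [379.5, 264.6]]
185 [66, 5, 235] 187 [64, 8, 237] 189 [69, 8, 238] 191 [70, 6, 238] 193 [69, 8, 238] 195 [70, 6, 237] 197 [65, 6, 238] 199 [65, 6, 237] 201 [69, 8, 238] 203 [70, 6, 237] 205 [69, 8, 238] 207 [69, 14, 178] 209 [64, 11, 163] 211 [16, 81, 82] 213 [15, 146, 82] 215 [15, 139, 112] 217 [16, 148, 112] 219 [15, 138, 109] 221 [15, 152, 104] 223 [14, 151, 133] 225 [14, 146, 175] 227 [14, 147, 125] 229 [14, 140, 115] 231 [14, 141, 112] 233 [15, 151, 115] 235 [12, 102, 50] 237 [50, 38, 20] 239 [23, 30, 34] 241 [0, 21, 24] 243 [30, 50, 36] 245 [75, 14, 36] 247 [0, 29, 26] 249 [103, 151, 44] 251 [100, 200, 42] 253 [100, 196, 43] 255 [101, 172, 49] 257 [101, 182, 49] 259 [101, 190, 47] 261 [99, 190, 47] 
262 [13, 140, 106] 265 [14, 144, 106] 268 [14, 150, 100] 271 [13, 128, 68] 274 [14, 140, 109] 277 [15, 148, 107] 280 [14, 146, 110] 283 [15, 117, 72] 286 [0, 8, 33] 289 [105, 15, 35] 292 [54, 38, 34] 295 [30, 28, 36] 298 [90, 7, 35] 301 [45, 15, 34] 304 [0, 0, 31] 307 [30, 9, 30] 310 [10, 24, 32] 313 [30, 41, 25] 316 [30, 33, 31] 319 [174, 47, 27] 322 [130, 23, 34] 325 [15, 14, 36] 328 [90, 8, 32] 331 [20, 22, 35] 334 [0, 17, 30] 337 [6, 44, 29] 340 [170, 17, 45] 343 [0, 20, 51] 346 [120, 16, 48] 349 [13, 115, 69] 352 [14, 146, 141] 355 [14, 146, 82] 358 [15, 140, 106] 361 [15, 156, 80] 364 [14, 145, 153] 367 [14, 148, 165]
```

Numbers agree: the spool's lower flange (columns 284–348, centre 316) sits midway between the cup's walls (271/361). Lowering to contact.

```bash
python3 -m inch '{"grip":[1,1,1,1,1,1],"offset":[[0,0,-0.08],[0,0,-0.16],[0,0,-0.24],[0,0,-0.28],[0,0,-0.28],[0,0,-0.28]],"dr":[[0,0,0],[0,0,0],[0,0,0],[0,0,0],[0,0,0],[0,0,0]]}' | egrep 'tool_pos|ft_f'
python3 -m inch '{"grip":[1,1,1],"offset":[[0,0,-0.04],[0,0,-0.04],[0,0,-0.04]],"dr":[[0,0,0],[0,0,0],[0,0,0]]}' | egrep 'tool_pos|ft_f'
```

```text
tool_pos: [0.6062, 0.2807, 0.204]
ft_force: [-0.6, 0.7, 0.1]
tool_pos: [0.6062, 0.2807, 0.2028]
ft_force: [-0.4, 0.2, -0.7]
```

```bash
for i in 1 2; do python3 -m inch '{"grip":[1,1,1],"offset":[[0,0,-0.03],[0,0,-0.03],[0,0,-0.03]],"dr":[[0,0,0],[0,0,0],[0,0,0]]}' | egrep 'tool_pos|ft_f'; done
```

```text
tool_pos: [0.6062, 0.2807, 0.2019]
ft_force: [0.3, 1.2, -1.1]
tool_pos: [0.6063, 0.2807, 0.2014]
ft_force: [-1.1, 0.1, 3.9]
```

```bash
python3 -m inch '{"grip":[0.45,0.42,0.4,0.38,0.35,0.3,0.25,0.25],"offset":[[0,0,0],[0,0,0],[0,0,0],[0,0,0],[0,0,0],[0,0,0],[0,0,0],[0,0,0]],"dr":[[0,0,0],[0,0,0],[0,0,0],[0,0,0],[0,0,0],[0,0,0],[0,0,0],[0,0,0]]}'
python3 -m inch '{"grip":[0.1,0,0,0,0,0,0,0],"offset":[[0,0,0],[0,0,0],[0,0,0.5],[0,0,1.2],[0,0,2.2],[0,0,3.2],[0,0,4.2],[0,0,5]],"dr":[[0,0,0],[0,0,0],[0,0,0],[0,0,0],[0,0,0],[0,0,0],[0,0,0],[0,0,0]]}'
python3 -m inch '{"grip":[0,0,0,0,0,0,0,0],"offset":[[-0.7,0.2,0],[-1.7,0.5,0],[-2.7,0.8,0],[-3.7,1,0],[-4.7,1.3,0],[-5.4,1.5,0],[-5.4,1.5,0],[-5.4,1.5,0]],"dr":[[0,0,0],[0,0,0],[0,0,0],[0,0,0],[0,0,0],[0,0,0],[0,0,0],[0,0,0]]}'
python3 - <<'E'
from h import *
c=viewer.get_calibration("wrist");print(manip.sense()["tool_pos"])
for n in("top","scene","wrist"):cv2.imwrite(f"pics/{n}13.png",viewer.snapshot(n)[:,:,::-1])
np.savez("w13.npz",**c)
t=cv2.imread("pics/top13.png");s=cv2.imread("pics/scene13.png");w=cv2.imread("pics/wrist13.png")
r=lambda a:cv2.resize(a,(400,300),interpolation=2)
cv2.imwrite("pics/c13.png",np.vstack([np.hstack([r(t[150:300,140:340]),r(s[300:420,110:270])]),np.hstack([r(s[180:270,340:460]),r(w[100:340,160:480])])]))
print(proj("wrist",[[.443,.327,.03]],c))
E
```

```text
clock: 28.25
tool_pos: [0.6062, 0.2807, 0.201]
tcp_rot: [-0.0, 0.058, 0.998, -0.0]
ft_force: [-0.9, 0.2, 0.6]
finger_gap: 0.73
grip_force: 0.0
clock: 28.92
tool_pos: [0.6064, 0.2806, 0.3537]
tcp_rot: [0.001, 0.058, 0.998, 0.0]
ft_force: [0.9, 0.6, -0.3]
finger_gap: 0.996
grip_force: 0.0
clock: 29.58
tool_pos: [0.4433, 0.3262, 0.3515]
tcp_rot: [0.0, 0.057, 0.998, 0.0]
ft_force: [0.3, -0.3, 0.7]
finger_gap: 1.002
grip_force: 0.0
[0.4433 0.3262 0.3515]
[[318.3193 221.353 ]]
```

View pics/c13.png

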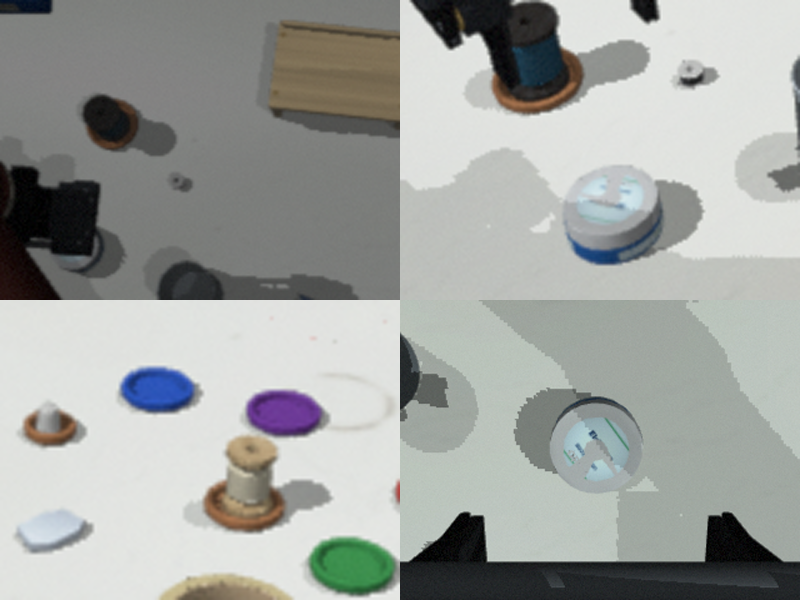

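All three are standing centred in their cups, tin and tape undisturbed. The pot lid is at wrist pixel about (317.6,217.6), roughly (0.440, 0.327). Now the pot.

```bash
python3 -m inch '{"grip":[0,0,0,0,0,0,0,0],"offset":[[-0.1,0.05,-0.7],[-0.1,0.05,-1.7],[-0.1,0.05,-2.8],[-0.1,0.05,-3.9],[-0.1,0.05,-4.8],[-0.1,0.05,-5.25],[-0.1,0.05,-5.38],[-0.1,0.05,-5.38]],"dr":[[0,0,0],[0,0,0],[0,0,0],[0,0,0],[0,0,0],[0,0,0],[0,0,0],[0,0,0]]}' 20
python3 -m inch '{"grip":[0.1,0.15,0.2,0.25,0.3,0.4,0.6,1],"offset":[[0,0,0],[0,0,0],[0,0,0],[0,0,0],[0,0,0],[0,0,0],[0,0,0],[0,0,0]],"dr":[[0,0,0],[0,0,0],[0,0,0],[0,0,0],[0,0,0],[0,0,0],[0,0,0],[0,0,0]]}' 20
python3 -m inch '{"grip":[1,1,1],"offset":[[0,0,0],[0,0,0],[0,0,0]],"dr":[[0,0,0],[0,0,0],[0,0,0]]}' 20
```

```text
clock: 30.4
tool_pos: [0.4418, 0.3264, 0.1885]
tcp_rot: [-0.001, 0.059, 0.998, -0.001]
ft_force: [-0.5, 0.6, -0.1]
finger_gap: 1.005
grip_force: 0.0
clock: 31.07
tool_pos: [0.4415, 0.3273, 0.1904]
tcp_rot: [0.0, 0.058, 0.998, 0.0]
ft_force: [-0.9, -1.2, 6.8]
finger_gap: 0.749
grip_force: 20.0
clock: 31.32
tool_pos: [0.4415, 0.3273, 0.1904]
tcp_rot: [0.0, 0.058, 0.998, 0.0]
ft_force: [-1.8, -0.9, 6.6]
finger_gap: 0.749
grip_force: 20.0
```

```bash
python3 -m inch '{"grip":[1,1,1,1,1,1,1,1],"offset":[[0,0,0.2],[0,0,0.6],[0,0,1.2],[0,0,2],[0.1,-0.4,2.3],[0.4,-1.3,2.3],[0.65,-2.3,2.3],[0.9,-3.3,2.3]],"dr":[[0,0,0],[0,0,0],[0,0,0],[0,0,0],[0,0,0],[0,0,0],[0,0,0],[0,0,0]]}'
python3 -m inch '{"grip":[1,1,1,1,1,1,1,1],"offset":[[0.3,-1,0],[0.5,-2,0],[0.7,-3,0],[0.9,-4,0],[1.2,-5,0],[1.45,-6,0],[1.7,-7,0],[1.9,-7.7,0]],"dr":[[0,0,0],[0,0,0],[0,0,0],[0,0,0],[0,0,0],[0,0,0],[0,0,0],[0,0,0]]}'
python3 -m inch '{"grip":[1,1,1,1,1],"offset":[[0.2,-0.5,0],[0.2,-0.5,0],[0.2,-0.5,0],[0.2,-0.5,0],[0.2,-0.5,0]],"dr":[[0,0,0],[0,0,0],[0,0,0],[0,0,0],[0,0,0]]}'
python3 - <<'E'
from h import *
c=viewer.get_calibration("wrist");print(manip.sense()["tool_pos"])
for n in("top","scene","wrist"):cv2.imwrite(f"pics/{n}14.png",viewer.snapshot(n)[:,:,::-1])
np.savez("w14.npz",**c)
# shelf top face by colour, minAreaRect on top image 13 (unoccluded) cast to z=.056
t=cv2.imread("pics/top13.png");h=cv2.cvtColor(t,cv2.COLOR_BGR2HSV)
m=np.zeros(h.shape[:2],bool);sl=np.s_[150:220,262:360];m[sl]=((h[...,0]<26)&(h[...,1]>55)&(h[...,2]>80))[sl]
p=big(m);w=cast("top",p,.056)[:,:2].astype(np.float32)
print(cv2.minAreaRect(w),cv2.boxPoints(cv2.minAreaRect(w)))
w2=dict(np.load("w2.npz"))
E
```

```text
clock: 31.98
tool_pos: [0.4684, 0.2264, 0.2592]
tcp_rot: [0.0, 0.058, 0.998, 0.0]
ft_force: [1.2, -0.7, -0.5]
finger_gap: 0.752
grip_force: 20.0
clock: 32.65
tool_pos: [0.525, -0.0068, 0.2591]
tcp_rot: [0.0, 0.06, 0.998, -0.0]
ft_force: [0.2, 0.7, -0.7]
finger_gap: 0.752
grip_force: 20.0
clock: 33.07
tool_pos: [0.5309, -0.0169, 0.2587]
tcp_rot: [-0.0, 0.058, 0.998, 0.0]
ft_force: [-0.3, 0.4, -0.5]
finger_gap: 0.752
grip_force: 20.0
[ 0.5309 -0.0169  0.2587]
((0.6499764919281006, -0.031014882028102875), (0.17810513079166412, 0.1197887659072876), 80.93637084960938) [[ 0.5768 -0.1095]
 [ 0.6951 -0.1284]
 [ 0.7232  0.0475]
 [ 0.6049  0.0664]]
```

```bash
python3 -m inch '{"grip":[1,1,1,1,1,1,1,1],"offset":[[0,0,-0.4],[0,0,-0.9],[0,0,-1.5],[0,0,-1.9],[0,0,-2.1],[0,0,-2.2],[0,0,-2.26],[0,0,-2.26]],"dr":[[0,0,0],[0,0,0],[0,0,0],[0,0,0],[0,0,0],[0,0,0],[0,0,0],[0,0,0]]}'
python3 -m inch '{"grip":[1,1,1],"offset":[[0,0,0],[0,0,0],[0,0,0]],"dr":[[0,0,0],[0,0,0],[0,0,0]]}'|egrep 'tool|ft'
```

```text
clock: 33.88
tool_pos: [0.5314, -0.0178, 0.191]
tcp_rot: [0.0, 0.058, 0.998, -0.0]
ft_force: [-0.1, 0.8, -1.3]
finger_gap: 0.753
grip_force: 20.0
tool_pos: [0.5315, -0.0178, 0.1914]
ft_force: [0.2, 0.3, -0.4]
```

```bash
python3 -m inch '{"grip":[1,1,1],"offset":[[0,0,-0.03],[0,0,-0.03],[0,0,-0.03]],"dr":[[0,0,0],[0,0,0],[0,0,0]]}'|egrep 'tool|ft'
python3 -m inch '{"grip":[0.22,0.2,0.18,0.15,0.12,0.08,0.04,0],"offset":[[0,0,0],[0,0,0],[0,0,0],[0,0,0],[0,0,0],[0,0,0],[0,0,0],[0,0,0]],"dr":[[0,0,0],[0,0,0],[0,0,0],[0,0,0],[0,0,0],[0,0,0],[0,0,0],[0,0,0]]}'
python3 -m inch '{"grip":[0,0,0,0,0.3,0.6,0.7,0.7],"offset":[[0,0,0],[0,0,0.3],[0,0,0.9],[0,0,1.8],[-0.4,0.05,2],[-1,0.13,2],[-1.8,0.23,2],[-2.1,0.3,2]],"dr":[[0,0,0],[0,0,0],[0,0,0],[0,0,0],[0,0,0],[0,0,0],[0,0,0],[0,0,0]]}'
python3 -m inch '{"grip":[0.7,0.7,0.7,0.7],"offset":[[0,0,0],[0,0,0],[0,0,0],[0,0,0]],"dr":[[0,0,0],[0,0,0],[0,0,0],[0,0,0]]}'
python3 - <<'E'
from h import *
print(manip.sense()["tool_pos"])
s=viewer.snapshot("scene")[:,:,::-1];cv2.imwrite("pics/s15.png",s);cv2.imwrite("pics/t15.png",viewer.snapshot("top")[:,:,::-1])
h=cv2.cvtColor(s,cv2.COLOR_BGR2HSV)
m=(h[...,0]>100)&(h[...,0]<125)&(h[...,1]>120);m[:200]=0;m[320:]=0;m[:,:180]=0;m[:,330:]=0
p=big(m);print(p.min(0),p.max(0));print(proj("scene",[[.531,-.017,0],[.531,-.017,.03]]))
print("left/right extremes at z.008",cast("scene",[p[p[:,0].argmin()],p[p[:,0].argmax()]],.008))
E
```

```text
tool_pos: [0.5315, -0.0178, 0.1904]
ft_force: [-1.7, -0.2, 3.9]
clock: 35.05
tool_pos: [0.5312, -0.0178, 0.1899]
tcp_rot: [-0.0, 0.058, 0.998, -0.0]
ft_force: [-0.1, 0.8, 0.1]
finger_gap: 0.963
grip_force: 0.0
clock: 35.72
tool_pos: [0.4661, -0.0089, 0.2503]
tcp_rot: [-0.001, 0.059, 0.998, 0.0]
ft_force: [0.9, -0.5, -0.4]
finger_gap: 0.783
grip_force: 0.0
clock: 36.05
tool_pos: [0.4692, -0.0089, 0.2502]
tcp_rot: [0.0, 0.058, 0.998, -0.0]
ft_force: [-0.2, 0.3, -1.1]
finger_gap: 0.482
grip_force: 0.0
[ 0.4692 -0.0089  0.2502]
[288 281] [307 289]
[[301.4021 280.4062]
 [300.9933 269.471 ]]
left/right extremes at z.008 [[ 0.5432  0.0114  0.008 ]
 [ 0.5058 -0.0095  0.008 ]]
```

```bash
python3 -m inch '{"grip":[0.7,0.7,0.7,0.7,0.7,0.7,0.7,0.7],"offset":[[0,0,-0.4],[0,0,-1],[0,0,-1.5],[0,0,-1.8],[0,0,-1.94],[0,0,-1.94],[0,0,-1.94],[0,0,-1.94]],"dr":[[0,0,0],[0,0,0],[0,0,0],[0,0,0],[0,0,0],[0,0,0],[0,0,0],[0,0,0]]}'
python3 -m inch '{"grip":[0.7,0.7,0.7,0.7,0.7,0.7,0.7,0.7],"offset":[[0.25,-0.03,0],[0.5,-0.05,0],[0.75,-0.08,0],[1,-0.1,0],[1.3,-0.13,0],[1.6,-0.16,0],[1.9,-0.19,0],[2.2,-0.22,0]],"dr":[[0,0,0],[0,0,0],[0,0,0],[0,0,0],[0,0,0],[0,0,0],[0,0,0],[0,0,0]]}'
python3 -m inch '{"grip":[0.7,0.7,0.7,0.7,0.7,0.7,0.7],"offset":[[0.25,-0.03,0],[0.5,-0.05,0],[0.7,-0.08,0],[0.9,-0.1,0],[1,-0.1,0],[1,-0.1,0],[1,-0.1,0]],"dr":[[0,0,0],[0,0,0],[0,0,0],[0,0,0],[0,0,0],[0,0,0],[0,0,0]]}'
python3 - <<'E'
from h import *
c=viewer.get_calibration("wrist");print(manip.sense()["tool_pos"])
for n in("scene","wrist"):cv2.imwrite(f"pics/{n}16.png",viewer.snapshot(n)[:,:,::-1])
w=cv2.imread("pics/wrist16.png");s=cv2.imread("pics/scene16.png")
cv2.imwrite("pics/c16.png",np.hstack([cv2.resize(s[210:300,210:330],(440,330),interpolation=2),cv2.resize(w[150:330,220:420],(360,330),interpolation=2)]))
E
```

```text
clock: 36.82
tool_pos: [0.4687, -0.0089, 0.1925]
tcp_rot: [0.001, 0.058, 0.998, 0.0]
ft_force: [-0.7, -0.0, 0.5]
finger_gap: 0.297
grip_force: 0.0
clock: 37.48
tool_pos: [0.5352, -0.0155, 0.1917]
tcp_rot: [-0.0, 0.058, 0.998, -0.0]
ft_force: [-0.8, -0.2, 0.8]
finger_gap: 0.296
grip_force: 0.5
clock: 38.07
tool_pos: [0.5642, -0.0184, 0.1917]
tcp_rot: [-0.0, 0.058, 0.998, -0.0]
ft_force: [0.1, -0.9, 0.6]
finger_gap: 0.301
grip_force: 0.0
[ 0.5642 -0.0184  0.1917]
```

View pics/c16.png

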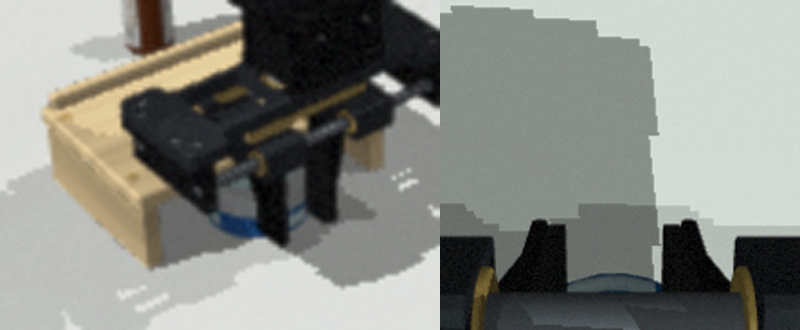

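View budget is used up (14). The pot is seated between the fingers and heading straight in, with its rear edge at about wrist (317,298). I compute how far is left.

Run:
```python
from h import *
w=cv2.imread("pics/wrist16.png");h=cv2.cvtColor(w,cv2.COLOR_BGR2HSV)
print([(r,*h[r,317].tolist()) for r in range(292,312,1)])
t=manip.sense()["tool_pos"];ax=np.array([.990,-.139])
for r,z in((299,.006),(300,.02),(301,.03)):
    x=cast("wrist",(317,r),z)[0];print(z,x,"pot centre riser x",(x[:2]-[.649,-.030])@ax+.033)
print("tool riser x",(t[:2]-[.649,-.030])@ax)
```

```text
[(292, 60, 11, 112), (293, 69, 17, 108), (294, 55, 13, 114), (295, 53, 10, 107), (296, 64, 16, 111), (297, 72, 11, 113), (298, 75, 9, 112), (299, 107, 81, 72), (300, 99, 85, 63), (301, 99, 50, 72), (302, 97, 43, 77), (303, 99, 44, 82), (304, 100, 36, 84), (305, 98, 46, 83), (306, 96, 44, 82), (307, 95, 39, 78), (308, 101, 114, 65), (309, 103, 124, 37), (310, 130, 42, 36), (311, 102, 30, 42)]
0.006 [ 0.5707 -0.0201  0.006 ] pot centre riser x -0.045887990068398096
0.02 [ 0.5645 -0.0194  0.02  ] pot centre riser x -0.05217295104772954
0.03 [ 0.5601 -0.0189  0.03  ] pot centre riser x -0.05658423815168963
tool riser x -0.08576630629658338
```

```bash
python3 -m inch '{"grip":[0.7,0.7,0.7,0.7,0.7,0.7],"offset":[[0.08,-0.01,0],[0.16,-0.02,0],[0.24,-0.03,0],[0.32,-0.04,0],[0.36,-0.05,0],[0.36,-0.05,0]],"dr":[[0,0,0],[0,0,0],[0,0,0],[0,0,0],[0,0,0],[0,0,0]]}'|egrep 'tool|ft'
python3 -m inch '{"grip":[0.7,0.7],"offset":[[0,0,0],[0,0,0]],"dr":[[0,0,0],[0,0,0]]}'|egrep 'tool|ft'
python3 - <<'E'
from h import *
w=viewer.snapshot("wrist")[:,:,::-1];h=cv2.cvtColor(w,cv2.COLOR_BGR2HSV)
print([(r,*h[r,317].tolist()) for r in range(294,312,1)])
E
```

```text
tool_pos: [0.5754, -0.02, 0.1918]
ft_force: [-0.8, 0.1, 1.1]
tool_pos: [0.575, -0.0199, 0.1918]
ft_force: [-0.0, 0.3, -0.6]
[(294, 60, 14, 112), (295, 60, 14, 112), (296, 55, 13, 114), (297, 98, 48, 85), (298, 105, 113, 63), (299, 99, 48, 74), (300, 96, 45, 79), (301, 93, 36, 79), (302, 96, 41, 87), (303, 88, 36, 86), (304, 94, 44, 81), (305, 95, 42, 79), (306, 100, 81, 72), (307, 105, 223, 56), (308, 104, 209, 66), (309, 107, 122, 44), (310, 110, 60, 38), (311, 100, 21, 37)]
```

```bash
python3 -m inch '{"grip":[0.7,0.7,0.7,0.7,0.7,0.7,0.7,0.7],"offset":[[-0.3,0.04,0],[-0.8,0.1,0],[-1.5,0.2,0],[-2.2,0.3,0],[-2.6,0.35,0.6],[-2.6,0.35,1.6],[-2.6,0.35,2.8],[-2.6,0.35,3.5]],"dr":[[0,0,0],[0,0,0],[0,0,0],[0,0,0],[0,0,0],[0,0,0],[0,0,0],[0,0,0]]}'|egrep 'tool|ft'
python3 -m inch '{"grip":[0.7,0.7,0.7,0.7,0.7,0.7,0.7,0.7],"offset":[[0,1,0.3],[0,2,0.6],[0,3,1],[0,4,1],[0,5,1],[0,5.5,1],[0,5.5,1],[0,5.5,1]],"dr":[[0,0,0],[0,0,0],[0,0,0],[0,0,0],[0,0,0],[0,0,0],[0,0,0],[0,0,0]]}'|egrep 'tool|ft'
python3 - <<'E'
from h import *
for n in("scene","top"):cv2.imwrite(f"pics/{n}17.png",viewer.snapshot(n)[:,:,::-1])
t=cv2.imread("pics/top17.png");h=cv2.cvtColor(t,cv2.COLOR_BGR2HSV)
c=viewer.get_calibration("top")
print("board edge px",proj("top",[[.5896,-.0217,.056]]),"pot lid rear pred",proj("top",[[.649-.069*.99,-.03+.069*.139,.03]]))
u=int(proj("top",[[.58,-.022,.03]])[0,0])
for r in range(198,226):print(r,h[r,u].tolist(),h[r,u-22].tolist())
E
```

```text
tool_pos: [0.4966, -0.0096, 0.2997]
ft_force: [1.2, 0.4, 1.4]
tool_pos: [0.4964, 0.156, 0.3265]
ft_force: [-1.1, -0.1, 0.4]
board edge px [[308.1525 207.1845]] pot lid rear pred [[307.9994 213.0971]]
198 [19, 80, 127] [19, 82, 124]
199 [19, 81, 123] [19, 81, 120]
200 [19, 82, 122] [19, 79, 122]
201 [20, 81, 120] [19, 81, 126]
202 [19, 79, 119] [18, 82, 128]
203 [19, 80, 124] [20, 81, 126]
204 [19, 81, 126] [20, 78, 101]
205 [19, 79, 123] [18, 52, 74]
206 [20, 79, 113] [40, 10, 78]
207 [19, 58, 75] [30, 6, 81]
208 [90, 17, 74] [45, 6, 82]
209 [120, 3, 75] [30, 3, 81]
210 [30, 3, 77] [40, 9, 88]
211 [90, 3, 98] [60, 4, 122]
212 [0, 0, 78] [45, 4, 130]
213 [60, 4, 58] [50, 6, 132]
214 [105, 28, 54] [60, 2, 130]
215 [90, 11, 69] [40, 6, 131]
216 [45, 5, 102] [50, 6, 132]
217 [45, 4, 126] [60, 4, 131]
218 [53, 8, 132] [50, 6, 130]
219 [48, 10, 132] [50, 6, 130]
220 [50, 6, 129] [60, 4, 131]
221 [45, 4, 129] [60, 4, 129]
222 [60, 4, 129] [45, 4, 129]
223 [60, 4, 130] [60, 4, 129]
224 [50, 6, 129] [50, 6, 130]
225 [50, 6, 129] [40, 6, 130]
```

Run:
```python
from h import *
ax=np.array([.990,-.139])
e=cast("top",[(308,206.6),(308,207.3)],.056)[:,:2]@ax
for r,z in((211.9,.03),(212.6,.03),(214.5,0),(215,0)):print(z,r,"protrusion",e-cast("top",(308,r),z)[0,:2]@ax)
```

```text
0.03 211.9 protrusion [0.0073 0.0054]
0.03 212.6 protrusion [0.0092 0.0073]
0 214.5 protrusion [0.0066 0.0048]
0 215 protrusion [0.008  0.0062]
```

The pot sticks out about 7 mm, so it's within the limit. The arm is clear, so I hand in.

```bash
python3 -m inch '{"grip":[0.7,0.7,0.7],"offset":[[0,0,0],[0,0,0],[0,0,0]],"dr":[[0,0,0],[0,0,0],[0,0,0]]}'|egrep 'clock|tool'; python3 -c "
from bench import manip
print(manip.hand_in())"
```

```text
clock: 40.57
tool_pos: [0.4971, 0.1548, 0.3268]
the job is handed in; nothing more can be done
None
```

I handed the job in at 40.6 s, with no verdict returned: the thimble and both spools were upright in their cups, and the pot is under the shelf with about 7 mm sticking out (measured from the top camera).

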